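Close down the brush-cleaning counter

ROBOT

A 7-joint arm with a two-finger parallel gripper is mounted at the origin on the work surface. World frame = base frame: x ahead of the robot, y to its left, z up, the work surface at z = 0. Lengths are in m, angles in rad, forces in N, time in s.
With the tool pointing down it reaches from about 0.4 to 0.75 m from the base axis. Payload 19.5 kg.
Tool frame: the origin (TCP) lies between the finger pads; the fingertips stand 11 mm ahead of it and the grasp point (between the pads) lies 8 mm behind it; y points along the fingers, x is the direction in which the jaws open and shut, and the axes are right-handed (so a half turn about y gives the same grasp; the last joint's range is limited). The gripper opens to 85 mm and grips with 20 to 120 N. Pads are 22 mm wide; open, the fingers measure 114 mm over their backs; the gripper's body (76 mm by 85 mm) begins 54 mm behind the grasp point. The pads swing forward as they close: fully open they stand 13 mm farther back than shut.
Start: joints at [1.299, 0.707, -0.028, 1.485, 0.022, 0.951, -0.075], TCP at [0.131, -0.56, 0.242] pointing down, gripper open.
Joint ranges: [-2.71, 2.71], [-0.32, 2.16], [-1.57, 1.52], [0, 2.45], [-1.46, 4.6], [0, 2.02], [-2.83, 2.83]. Speed limits (rad/s): [1.89, 1.89, 2.57, 2.57, 3.01, 3.01, 3.01].

INTERFACE

Orientations are given as a 3x3 rotation matrix whose columns are the frame's x, y, z axes.
In Python, from workcell import get_state, imaging, ctrl gives the robot as it stands.
- The arm moves only by the tool arm_command, never from a script. Its argument "plan" is one flat list of numbers, 7 for each row, row after row: the shift along the tool's x, y, z in cm, then the turn, a rotation vector about the tool's x, y, z in rad, then the opening, from -1 (shut) to 1 (fully open). A call has 1 to 10 rows; each row shifts and turns the pose as measured when the row begins, along the tool's axes as they then stand; what a row does not reach is not made up. A row lasts 1/10 s, in which the tool goes at most 50 mm and 8.59 degrees, less where a joint would pass 70% of its speed; a pose out of reach is approached as far as the arm can. A call is refused whole if a number of a shift passes 5 or a number of a turn 0.15, either way. A call with a gripper value outside its range is refused whole. The fingers move at their own pace and stop on an object; "newtons" is the grip in N (left out, the last holds). Time passes only in rows, so rows that do not move let the fingers close. It gives the time, the measured TCP pose, the force and the opening at its end, in the units of the state.
- get_state(): the state, without advancing time (a new reading comes with each control period).
- imaging.read_camera(name): name is "scene" or "top"; returns (picture, depth): 384x512x3 uint8, red, green, blue; 384x512 float32, m along the optical axis (not along the pixel's ray), 0 where there is no reading.
- imaging.camera_model(name): a dict with "fov_y" (degrees; the focal length in pixels is half the picture's height over the tangent of half this angle, whatever the lens; pixels are square), "cx", "cy" (the principal point, pixels), "position" and "attitude" of the camera in the world. Camera axes: x right, y up, looking along -z (the intrinsics and any distortion apply to the point x, -y, -z); pixel columns grow to the right and rows downward; lengths in m; the calibration is good to about 2 mm. A picture is of the moment at which its call begins. camera_model takes no time and is no camera call.
- ctrl.close_job(): hands the job in, once; it reports no verdict.
The state is a dict: "time_s": time; "qpos": joint angles; "dq": joint speeds; "joint_torque": joint torques, N m; "tool_pos": TCP position; "tool_rot": TCP orientation; "force": force on the tool from outside, world axes, zero at the start; "wrist_torque": the same for the moment, N m; "finger_gap": finger opening in m.
Only numpy, scipy, OpenCV 4.12 (cv2) and the standard library are available. Lean on these libraries where they do the work, as an engineer would, in place of code of your own. Each camera call takes 0.05 s, during which the arm holds its last target.

TASK

Close down the brush-cleaning counter: first move the funnel from the jug to the glass drip jar, hanging upright in its mouth, and then close the jug with its rubber stopper, straight and well into the neck. Push every loose paintbrush fully home into the spring clips of the rack, one brush per station and held by both its clips, with the bristles over the drip trough. Keep the jar upright and do not bump the paint tin or shift the spray bottle.

Things in the scene. Friction and masses are not known exactly. Their poses are not given: they have to be found in the camera images.
- rack: fixed steel brush rack, 204 x 250 mm (x, y), flat on the counter; origin on the counter, midway between its rails; z up. Two rails 43 mm tall along y, at x = -40 and +40 mm, carry four spring clips each; a handle lies along x, in a front and a rear clip. The 62 mm gap between the rails is open down to the 6 mm base plate: room for fingers. Drip trough along the +x side, x = 65 to 140 mm
- seat0 (a point): station 0: point midway between its two clips on the axis of a seated handle, 55 mm up; stations are 64 mm apart in y. Clip: two sprung jaws 14 mm wide with free rollers at the tips, 15 mm apart, tops 71 mm up. A handle resting on the rollers has its axis 78 mm up; pushed straight down with 8 to 16 N in all, it spreads the jaws and snaps home on the rails
- seat1 (a point): station 1: point midway between its two clips on the axis of a seated handle, 55 mm up; stations are 64 mm apart in y. Clip: two sprung jaws 14 mm wide with free rollers at the tips, 15 mm apart, tops 71 mm up. A handle resting on the rollers has its axis 78 mm up; pushed straight down with 8 to 16 N in all, it spreads the jaws and snaps home on the rails
- seat2 (a point): station 2: point midway between its two clips on the axis of a seated handle, 55 mm up; stations are 64 mm apart in y. Clip: two sprung jaws 14 mm wide with free rollers at the tips, 15 mm apart, tops 71 mm up. A handle resting on the rollers has its axis 78 mm up; pushed straight down with 8 to 16 N in all, it spreads the jaws and snaps home on the rails
- seat3 (a point): station 3: point midway between its two clips on the axis of a seated handle, 55 mm up; stations are 64 mm apart in y. Clip: two sprung jaws 14 mm wide with free rollers at the tips, 15 mm apart, tops 71 mm up. A handle resting on the rollers has its axis 78 mm up; pushed straight down with 8 to 16 N in all, it spreads the jaws and snaps home on the rails
- brush0: paintbrush 184 mm long (may be absent): round wooden handle 24 mm in diameter, then a steel ferrule 28 x 40 x 24 mm, then dark bristles 36 mm long. Origin on the handle's axis, in the middle of the handle, 12 mm above the counter when lying flat. x runs along the handle to the bristles: butt of the handle at x = -62 mm, handle ends at +58, ferrule to +86, bristle end at +122. All brushes are alike, 90 g
- brush1: paintbrush 184 mm long (may be absent): round wooden handle 24 mm in diameter, then a steel ferrule 28 x 40 x 24 mm, then dark bristles 36 mm long. Origin on the handle's axis, in the middle of the handle, 12 mm above the counter when lying flat. x runs along the handle to the bristles: butt of the handle at x = -62 mm, handle ends at +58, ferrule to +86, bristle end at +122. All brushes are alike, 90 g
- brush2: paintbrush 184 mm long (may be absent): round wooden handle 24 mm in diameter, then a steel ferrule 28 x 40 x 24 mm, then dark bristles 36 mm long. Origin on the handle's axis, in the middle of the handle, 12 mm above the counter when lying flat. x runs along the handle to the bristles: butt of the handle at x = -62 mm, handle ends at +58, ferrule to +86, bristle end at +122. All brushes are alike, 90 g
- brush3: paintbrush 184 mm long (may be absent): round wooden handle 24 mm in diameter, then a steel ferrule 28 x 40 x 24 mm, then dark bristles 36 mm long. Origin on the handle's axis, in the middle of the handle, 12 mm above the counter when lying flat. x runs along the handle to the bristles: butt of the handle at x = -62 mm, handle ends at +58, ferrule to +86, bristle end at +122. All brushes are alike, 90 g
- tip0 (a point): middle of the bristle end of brush0
- tip1 (a point): middle of the bristle end of brush1
- tip2 (a point): middle of the bristle end of brush2
- tip3 (a point): middle of the bristle end of brush3
- jug: white plastic jug of brush cleaner, held fast in a low steel cradle (120 mm in diameter, 30 mm tall) bolted to the counter. 110 mm in diameter, 175 mm tall, with a side handle along its x (out to 87 mm from its axis). Its open round neck has 44 mm inner and 52 mm outer diameter, mouth 175 mm above its foot. Origin: centre of its foot; z up
- jar: clear glass drip jar, loose, 350 g, a plain cylinder 60 mm in diameter, 100 mm tall; mouth 50 mm inner diameter. Origin: centre of its foot; z up
- funnel: light grey plastic funnel, 60 g, 105 mm tall, standing in the jug's neck at the start. Origin: bottom of the spout; z up the axis. Spout 16 mm in diameter up to z = 45 mm, cone from 16 to 62 mm diameter up to z = 87, then an upright collar 62 mm in diameter up to 105 mm, to grip across. Hanging in the jug its origin is 104.5 mm above the jug's foot; in the drip jar, 24 mm above the jar's foot
- stopper: black rubber stopper, 70 to 120 g, standing on its small end. Tapered plug 34 mm in diameter at the foot to 52 mm at z = 45 mm, with a round grip knob 32 mm in diameter from z = 45 to 67 mm. Origin: centre of its small end; z up. Seated in the jug's neck its origin is about 150 mm above the jug's foot
- paint_tin: bystander: full, closed paint tin, too heavy to shift, 128 mm in diameter, 140 mm tall; origin centre of its foot
- spray_bottle: bystander: spray bottle 68 mm in diameter, 199 mm tall; origin centre of its foot

How it is judged:
By the outcome, as a careful person would: the job done as asked, in the order asked, and still so for the second after the job is handed in, with the robot touching nothing.
Of brush0, brush1, brush2, brush3 only 3 to 4 are there at a start; the rules pass over those that are not, and their reading is None.
At some moment in a run one of brush0, brush1, brush2, brush3 may be knocked a few centimetres aside while the robot is not near it.
It also fails if it takes over 210 s, if anything falls off the work surface, if the arm or the gripper's body presses on something with over 40 N, if the wrist force passes 120 N, or if a joint passes its speed limit or range.

## Working session

There is one attempt and no reset: what is moved stays moved. The work goes in short steps, Python scripts to look and compute and a tool call to move; the robot and the scene stay as the last step left them, time stands still between calls to the robot, and variables do not carry over. Pictures are saved under pics/ and viewed, and the job is handed in when it is done.

Besides the shell and the picture viewer there is one more tool, called after "Request:" as a command line: name --argument value ..., lists and objects as JSON in quotes. arm_command: Moves the arm, as the interface text tells. Its arguments: {"type":"object","properties":{"plan":{"type":"array"},"newtons":{"type":"number"}},"required":["plan"]}

```bash
mkdir -p pics; ls; python3 - <<'E'
from workcell import get_state, imaging, ctrl
import cv2, numpy as np
s=get_state(); print({k:np.round(v,3).tolist() for k,v in s.items()})
for n in ("scene","top"):
    p,d=imaging.read_camera(n); cv2.imwrite(f"pics/{n}0.png",cv2.cvtColor(p,cv2.COLOR_RGB2BGR)); np.savez(f"{n}0.npz",p=p,d=d)
    print(n,imaging.camera_model(n),d.min(),d.max())
E
```

```text
pics
{'time_s': 0.0, 'qpos': [1.299, 0.707, -0.028, 1.485, 0.022, 0.951, -0.075], 'dq': [0.0, -0.001, -0.0, -0.0, -0.001, -0.0, -0.0], 'joint_torque': [0.0, -88.323, 1.235, -23.617, 0.017, 0.007, 0.0], 'tool_pos': [0.131, -0.56, 0.242], 'tool_rot': [[0.228, -0.0, 0.974], [-0.974, 0.001, 0.228], [-0.001, -1.0, -0.0]], 'force': [-0.625, -0.31, 0.243], 'wrist_torque': [-0.075, -0.003, -0.0], 'finger_gap': 0.085}
scene {'fov_y': 56.02114945188708, 'cx': 258.7617164483195, 'cy': 194.91282448112534, 'position': array([1.24385481, 0.44192873, 0.66061689]), 'attitude': array([[-0.56714067, -0.48820765,  0.66332854],
       [ 0.82358181, -0.32831009,  0.46252079],
       [-0.00802874,  0.80861967,  0.58827694]])} 0.0 3.6040292
top {'fov_y': 47.652041676165254, 'cx': 248.70493860803433, 'cy': 192.00992115950854, 'position': array([ 0.43410582, -0.01164388,  1.15747763]), 'attitude': array([[-0.006324  ,  0.99025331, -0.13913442],
       [-0.99994383, -0.00507881,  0.00930279],
       [ 0.00850548,  0.13918543,  0.99022981]])} 0.0 2.0791714
```

View images.

View pics/scene0.png

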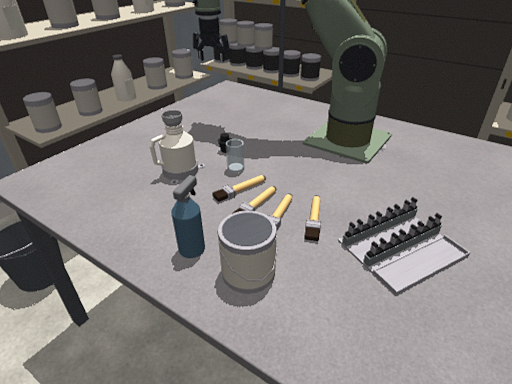

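View pics/top0.png

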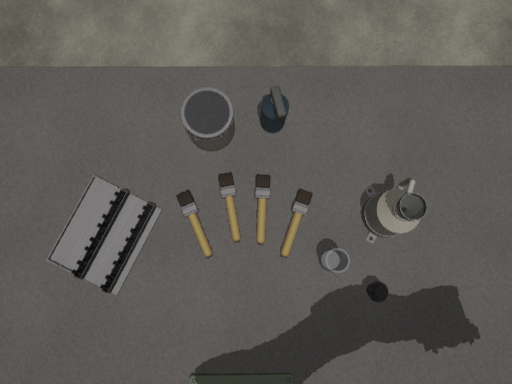

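```bash
cat > h.py <<'E'
import cv2, numpy as np
from workcell import get_state, imaging, ctrl
def shot(n,tag=None):
    p,d=imaging.read_camera(n)
    if tag:
        cv2.imwrite(f"pics/{tag}.png",cv2.cvtColor(p,cv2.COLOR_RGB2BGR)); np.savez(f"{tag}.npz",p=p,d=d)
    return p,d
def load(tag):
    z=np.load(f"{tag}.npz"); return z['p'],z['d']
def rays(n,u,v):
    c=imaging.camera_model(n); f=192/np.tan(np.radians(c['fov_y']/2))
    u=np.asarray(u,float);v=np.asarray(v,float)
    r=np.stack([(u-c['cx'])/f,-(v-c['cy'])/f,-np.ones_like(u)],-1)
    return r@np.array(c['attitude']).T, np.array(c['position'])
def cloud(n,d):
    v,u=np.mgrid[0:384,0:512]
    r,p=rays(n,u,v)
    P=p+r*d[...,None]; P[d==0]=np.nan
    return P
def onplane(n,u,v,z):
    r,p=rays(n,u,v); return p+r*((z-p[2])/r[...,2])[...,None]
def zoom(n,p,u0,v0,u1,v1,k,name):
    cv2.imwrite(f"pics/{name}.png",cv2.cvtColor(cv2.resize(p[v0:v1,u0:u1],None,fx=k,fy=k,interpolation=cv2.INTER_CUBIC),cv2.COLOR_RGB2BGR))
E
python3 - <<'E'
from h import *
for n in("top","scene"):
    p,d=load(n+"0"); P=cloud(n,d)
    print(n,imaging.camera_model(n).keys(), [np.round(P[v,u],3).tolist() for u,v in ([(20,100),(60,350),(150,150),(256,300),(330,150),(490,100),(300,360)] if n=="top" else [(100,170),(260,190),(330,280),(250,110),(420,190)])])
    print((d==0).mean())
    h=P[...,2]; h=np.nan_to_num(h)
    im=np.clip(h*1000,0,255).astype(np.uint8); cv2.imwrite(f"pics/{n}_h0.png",cv2.resize(im,None,fx=1.5,fy=1.5))
p,d=load("top0"); zoom("top",p,40,160,360,310,2.5,"t1"); zoom("top",p,170,70,460,310,2.5,"t2")
E
```

```text
top dict_keys(['fov_y', 'cx', 'cy', 'position', 'attitude']) [[0.855, 0.605, 0.003], [0.192, 0.462, -0.003], [0.713, 0.245, 0.002], [0.313, -0.04, -0.002], [0.712, -0.246, -0.003], [0.853, -0.698, -0.004], [0.163, -0.151, 0.001]]
0.003987630208333333
scene dict_keys(['fov_y', 'cx', 'cy', 'position', 'attitude']) [[0.687, -0.612, 0.003], [0.477, -0.088, 0.002], [0.685, 0.253, -0.0], [-0.019, -0.483, 0.003], [0.193, 0.329, -0.001]]
0.0041961669921875
```

View pics/t1.png

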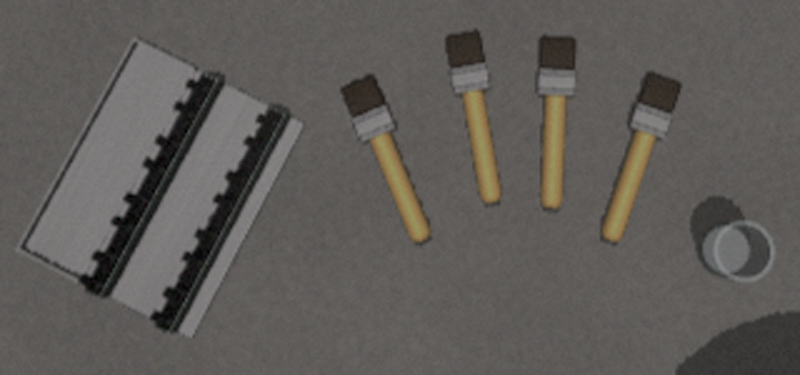

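View pics/t2.png

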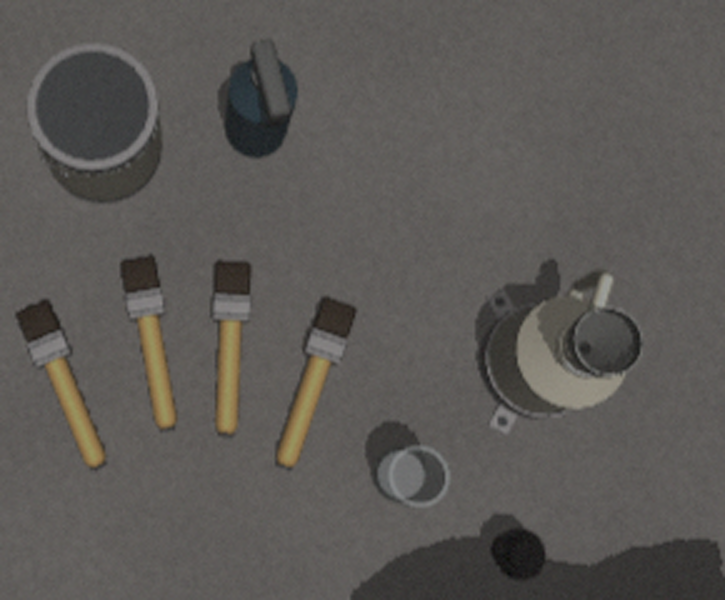

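View pics/top_h0.png

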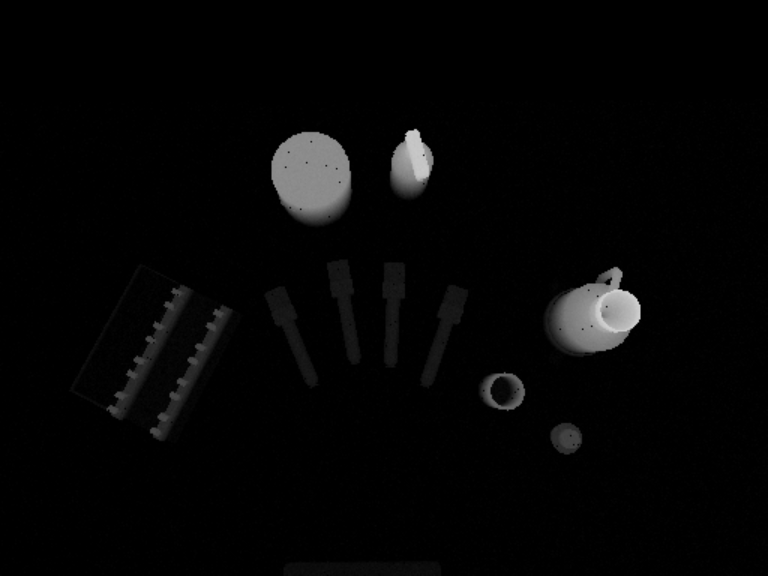

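```bash
cat > m.py <<'E'
from h import *
from scipy.optimize import least_squares
def fitc(xy,r=None):
    c0=np.r_[(xy.max(0)+xy.min(0))/2,[0.03]]
    if r: f=lambda q:np.hypot(*(xy-q[:2]).T)-r; q=least_squares(f,c0[:2],loss='soft_l1',f_scale=.001)
    else: f=lambda q:np.hypot(*(xy-q[:2]).T)-q[2]; q=least_squares(f,c0,loss='soft_l1',f_scale=.001)
    return np.round(q.x,4), round(float(np.abs(q.fun).mean()),4)
def sel(P,box,z0,z1):
    x0,x1,y0,y1=box
    m=(P[...,0]>x0)&(P[...,0]<x1)&(P[...,1]>y0)&(P[...,1]<y1)&(P[...,2]>z0)&(P[...,2]<z1)
    return m
def hull(xy): return cv2.convexHull(xy.astype(np.float32))[:,0]
def brushes(p,d,n="top"):
    P=cloud(n,d); R,G,B=[p[...,i].astype(int) for i in range(3)]
    m=((R-B>45)&(P[...,2]<.12)).astype(np.uint8)
    k,l,s,c=cv2.connectedComponentsWithStats(m)
    out=[]
    for i in range(1,k):
        if s[i,4]<60: continue
        v,u=np.nonzero(l==i); q=P[v,u]; q=q[np.isfinite(q[:,2])]; zt=np.percentile(q[:,2],85)
        (cx,cy),(w,h),a=cv2.minAreaRect(np.c_[u,v].astype(np.float32))
        b=cv2.boxPoints(((cx,cy),(w+1,h+1),a)); 
        e=[(b[j]+b[(j+1)%4])/2 for j in range(4)]
        L=[np.linalg.norm(b[j]-b[(j+1)%4]) for j in range(4)]
        j=int(np.argmin(L)); A,Bq=e[j],e[(j+2)%4]
        W=onplane(n,[A[0],Bq[0]],[A[1],Bq[1]],.012 if zt<.04 else zt-.012)
        # bristles end: dark beyond
        out.append((W,zt))
    return out
E
python3 - <<'E'
from m import *
p,d=load("top0");P=cloud("top",d)
ps,ds=load("scene0");S=cloud("scene",ds)
# funnel
for nm,Q in(("top",P),("scene",S)):
    m=sel(Q,(.35,.8,-.6,-.3),.19,.23); print(nm,"funnel",fitc(Q[m][:,:2]),m.sum(),np.percentile(Q[m][:,2],[5,50,95,99]), 'hull', fitc(hull(Q[m][:,:2])))
    m=sel(Q,(.35,.65,-.32,-.15),.085,.115); print("jar",fitc(Q[m][:,:2]),m.sum(),np.percentile(Q[m][:,2],[5,50,95]), 'hull', fitc(hull(Q[m][:,:2])))
    m=sel(Q,(.28,.45,-.42,-.25),.055,.08); print("stop",fitc(hull(Q[m][:,:2])),m.sum(),np.percentile(Q[m][:,2],[5,50,95]))
    m=sel(Q,(.35,.8,-.6,-.2),.06,.12); print("jugbody",fitc(Q[m][:,:2],.055),m.sum())
    m=sel(Q,(.6,1.,.0,.3),.12,.16); print("tin",fitc(hull(Q[m][:,:2])),m.sum())
    m=sel(Q,(.6,1.,-.2,.0),.03,.12); print("bottle",fitc(Q[m][:,:2],.034),m.sum(), Q[m][:,:2].min(0),Q[m][:,:2].max(0))
    m=sel(Q,(.2,.8,.2,.6),.06,.08); xy=Q[m][:,:2]
    print("rack clips",m.sum(), cv2.minAreaRect(xy.astype(np.float32)), np.percentile(Q[m][:,2],[50,95]))
    m=sel(Q,(.2,.8,.2,.6),.035,.05); xy=Q[m][:,:2]
    print("rack rails",m.sum(), cv2.minAreaRect(xy.astype(np.float32)))
for W,zt in brushes(p,d): print(np.round(W,3).tolist(),round(zt,3),np.linalg.norm(W[0]-W[1]))
E
```

```text
top funnel (array([ 0.5331, -0.3809,  0.0297]), 0.0007) 253 [0.19113228 0.2025906  0.20978308 0.21119533] hull (array([ 0.5332, -0.3813,  0.0309]), 0.0002)
jar (array([ 0.4154, -0.2322,  0.0272]), 0.0014) 192 [0.08766132 0.09855307 0.10173123] hull (array([ 0.4152, -0.2331,  0.0295]), 0.0002)
stop (array([ 0.3936, -0.3139,  0.0737]), 0.0044) 178 [0.05813235 0.06613225 0.07469124]
jugbody (array([ 0.4746, -0.2926]), 0.0336) 722
tin (array([0.7723, 0.08  , 0.0637]), 0.0003) 2180
bottle (array([ 0.7922, -0.0867]), 0.0004) 251 [ 0.75652085 -0.11883079] [ 0.79590237 -0.05291357]
rack clips 422 ((0.46784666180610657, 0.32407906651496887), (0.09540678560733795, 0.22638338804244995), 63.38706588745117) [0.06842532 0.0722577 ]
rack rails 981 ((0.46798667311668396, 0.32309889793395996), (0.09778022766113281, 0.24811363220214844), 63.07081604003906)
scene funnel (array([ 0.5338, -0.3812,  0.0297]), 0.0013) 237 [0.19141332 0.2015584  0.21038719 0.21118053] hull (array([ 0.5335, -0.3807,  0.032 ]), 0.0009)
jar (array([ 0.417 , -0.2319,  0.0274]), 0.0015) 175 [0.08581762 0.09483655 0.101705  ] hul
[... 190 characters left out ...]
ray([0.774, 0.081, 0.064]), 0.0005) 2190
bottle (array([ 0.7916, -0.087 ]), 0.0007) 777 [ 0.76855143 -0.10634945] [ 0.82786841 -0.051382  ]
rack clips 505 ((0.46993741393089294, 0.3240532875061035), (0.09694231301546097, 0.22719153761863708), 63.13079833984375) [0.06868236 0.07251377]
rack rails 929 ((0.47125375270843506, 0.3241055905818939), (0.0990702211856842, 0.2490663081407547), 62.715579986572266)
[[0.585, 0.032, 0.012], [0.467, 0.011, 0.012]] 0.024 0.12037866844045607
[[0.461, -0.051, 0.012], [0.58, -0.058, 0.012]] 0.025 0.11936091138633596
[[0.539, 0.13, 0.012], [0.428, 0.083, 0.012]] 0.024 0.12106596824799357
[[0.539, -0.152, 0.012], [0.427, -0.112, 0.012]] 0.024 0.11903867843462174
```

```bash
python3 - <<'E'
from m import *
p,d=load("top0");P=cloud("top",d)
ps,ds=load("scene0");S=cloud("scene",ds)
for nm,Q in(("top",P),("scene",S)):
    m=sel(Q,(.28,.42,-.42,-.27),.062,.072); print(nm,"stop knob",fitc(hull(Q[m][:,:2])),m.sum())
    m=sel(Q,(.28,.42,-.42,-.27),.02,.052); print("plug",fitc(hull(Q[m][:,:2])),m.sum(), np.nanmin(Q[m],0),np.nanmax(Q[m],0))
    m=sel(Q,(.43,.6,-.47,-.29),.05,.12); print("jugbody",fitc(Q[m][:,:2],.055),m.sum())
    m=sel(Q,(.43,.8,-.47,-.29),.02,.2); q=Q[m]; print("jug xmax",q[q[:,0].argmax()], q[:,1].min(),q[:,1].max())
    m=sel(Q,(.43,.9,-.47,-.29),.06,.2); q=Q[m]; q=q[np.hypot(q[:,0]-.533,q[:,1]+.381)>.064]; print(q.mean(0),q.max(0),len(q))
E
```

```text
top stop knob (array([ 0.3365, -0.3431,  0.0154]), 0.0004) 130
plug (array([ 0.336 , -0.3435,  0.0252]), 0.0005) 191 [ 0.31031447 -0.36864549  0.02835337] [ 0.36012791 -0.31910593  0.05187889]
jugbody (array([ 0.5334, -0.3824]), 0.0015) 458
jug xmax [ 0.61185843 -0.41002779  0.12221016] -0.43198040668689053 -0.3218935230183098
[ 0.60205481 -0.40782514  0.1087345 ] [ 0.61185843 -0.40077241  0.14560706] 100
scene stop knob (array([ 0.3379, -0.3414,  0.0152]), 0.0006) 36
plug (array([ 0.3367, -0.3437,  0.0257]), 0.0016) 68 [ 0.3096622  -0.3694546   0.02052488] [ 0.36290462 -0.32535952  0.05150894]
jugbody (array([ 0.5329, -0.3825]), 0.0014) 659
jug xmax [ 0.6138647  -0.4070658   0.09937011] -0.4205918882954433 -0.32020719720505136
[ 0.60634193 -0.40818812  0.10460339] [ 0.6138647  -0.40050625  0.14772423] 127
```

Request:
arm_command --plan '[0,-3,0,0,0,0,1,0,-3,0,0,0,0,1,0,0,0,0,0,0,1]' --newtons 40

```text
time_s: 0.4
tool_pos: [0.1308, -0.5591, 0.3025]
tool_rot: [[0.228, -0.001, 0.974], [-0.974, 0.004, 0.228], [-0.004, -1.0, -0.0]]
force: [0.0, 0.7, -0.5]
finger_gap: 0.0853
```

Request:
arm_command --plan '[-0.8,0,4.3,0,0,0,1,-0.8,0,4.3,0,0,0,1,-0.8,0,4.3,0,0,0,1,-0.8,0,4.3,0,0,0,1,-0.8,0,4.3,0,0,0,1,-0.8,0,4.3,0,0,0,1,-0.8,0,4.3,0,0,0,1,-0.8,0,4.3,0,0,0,1,-0.8,0,4.3,0,0,0,1,-0.8,0,4.3,0,0,0,1]'

```text
time_s: 1.4
tool_pos: [0.54, -0.3796, 0.2959]
tool_rot: [[0.217, -0.009, 0.976], [-0.976, 0.007, 0.217], [-0.009, -1.0, -0.007]]
force: [-0.9, 0.0, 0.5]
finger_gap: 0.0853
```

```bash
cat > g.py <<'E'
# usage: g.py x y z [yaw of tool x, deg]  -> shift in cm along tool axes, turn about y
import sys; from h import *
s=get_state(); R=np.array(s['tool_rot']); p=np.array(s['tool_pos'])
a=[float(v) for v in sys.argv[1:]]
print('shift cm',np.round(R.T@(np.array(a[:3])-p)*100,2),'pos',np.round(p,4),'t',s['time_s'],'gap',round(s['finger_gap'],4),'F',np.round(s['force'],1))
print('q',np.round(s['qpos'],2),'yaw x',round(float(np.degrees(np.arctan2(R[1,0],R[0,0]))),1),'tilt y',np.round(R[:,1],3))
if len(a)>3:
    t=np.radians(a[3]); T=np.array([[np.cos(t),0,-np.sin(t)],[np.sin(t),0,np.cos(t)],[0,-1,0]])
    T=np.array([[np.cos(t),0,0],[np.sin(t),0,0],[0,-1,0]],float); T[:,2]=np.cross(T[:,0],T[:,1])
    print('turn',np.round(cv2.Rodrigues(R.T@T)[0].ravel(),3))
E
python3 g.py .5333 -.3813 .194
```

```text
shift cm [ 0.11 10.19 -0.62] pos [ 0.54   -0.3796  0.2959] t 1.4 gap 0.0853 F [-0.9  0.   0.5]
q [ 0.56  0.82  0.02  1.   -0.02  1.33 -0.78] yaw x -77.5 tilt y [-0.009  0.007 -1.   ]
```

Request:
arm_command --plan '[0,0,-0.6,0,0,0,1,0.1,2,0,0,0,0,1,0,2,0,0,0,0,1,0,2,0,0,0,0,1,0,2,0,0,0,0,1,0,0,0,0,0,0,1]'

```text
time_s: 2.0
tool_pos: [0.5384, -0.3746, 0.2066]
tool_rot: [[0.226, -0.012, 0.974], [-0.974, 0.013, 0.227], [-0.016, -1.0, -0.009]]
force: [0.1, 0.4, 0.5]
finger_gap: 0.0854
```

```bash
python3 g.py .5333 -.3813 .194 -77.5
```

```text
shift cm [ 0.55  1.26 -0.63] pos [ 0.5384 -0.3746  0.2066] t 2.0 gap 0.0854 F [0.1 0.4 0.5]
q [ 0.56  0.89  0.01  1.17 -0.01  1.1  -0.77] yaw x -76.9 tilt y [-0.012  0.013 -1.   ]
turn [ 0.009  0.01  -0.016]
```

Request:
arm_command --plan '[0.5,0,-0.6,0.009,0.01,-0.016,1,0,0,0,0,0,0,1]'

```text
time_s: 2.2
tool_pos: [0.5335, -0.381, 0.2068]
tool_rot: [[0.217, -0.001, 0.976], [-0.976, -0.0, 0.217], [0.0, -1.0, -0.001]]
force: [-0.5, -0.1, -0.0]
finger_gap: 0.0855
```

```bash
python3 g.py .5333 -.3813 .194 -77.5
```

```text
shift cm [ 0.02  1.28 -0.02] pos [ 0.5335 -0.381   0.2068] t 2.2 gap 0.0855 F [-0.5 -0.1 -0. ]
q [ 0.57  0.88  0.01  1.2  -0.01  1.06 -0.77] yaw x -77.5 tilt y [-0.001 -0.    -1.   ]
turn [0.001 0.    0.   ]
```

Request:
arm_command --plan '[0,0.7,0,0,0,0,1,0,0.6,0,0,0,0,1,0,0,0,0,0,0,-1,0,0,0,0,0,0,-1,0,0,0,0,0,0,-1,0,0,0,0,0,0,-1,0,0,0,0,0,0,-1]' --newtons 40

```text
time_s: 2.9
tool_pos: [0.5346, -0.3814, 0.1944]
tool_rot: [[0.218, 0.001, 0.976], [-0.976, -0.002, 0.218], [0.002, -1.0, 0.001]]
force: [-0.4, -1.4, -1.2]
finger_gap: 0.0609
```

```bash
python3 g.py .5333 -.3813 .194 -77.5
```

```text
shift cm [-0.04  0.04 -0.13] pos [ 0.5346 -0.3814  0.1944] t 2.9 gap 0.0609 F [-0.4 -1.4 -1.2]
q [ 0.57  0.89  0.01  1.21 -0.01  1.04 -0.77] yaw x -77.4 tilt y [ 0.001 -0.002 -1.   ]
turn [-0.001  0.001  0.002]
```

Request:
arm_command --plan '[0,0,0,0,0,0,-1,0,-1,0,0,0,0,-1,0,-1,0,0,0,0,-1,0,-1,0,0,0,0,-1,0,-1.5,0,0,0,0,-1,0,-1.5,0,0,0,0,-1,0,-1.5,0,0,0,0,-1,0,-1.5,0,0,0,0,-1,0,-1,0,0,0,0,-1,0,0,0,0,0,0,-1]'

```text
time_s: 3.9
tool_pos: [0.5349, -0.3803, 0.3058]
tool_rot: [[0.218, 0.005, 0.976], [-0.976, -0.002, 0.218], [0.003, -1.0, 0.004]]
force: [0.1, 0.1, -0.4]
finger_gap: 0.0608
```

```bash
python3 - <<'E'
from m import *
shot("scene","s1"); p,d=load("s1"); zoom("scene",p,100,50,300,200,4,"s1z")
E
python3 g.py .416 -.2325 .29 -77.5
```

```text
shift cm [-17.01   1.43  -8.37] pos [ 0.5348 -0.3802  0.3051] t 3.95 gap 0.0606 F [-0.5 -0.  -0.7]
q [ 0.56  0.8   0.02  1.03 -0.02  1.31 -0.77] yaw x -77.4 tilt y [ 0.004 -0.002 -1.   ]
turn [-0.004  0.002  0.003]
```

View pics/s1z.png

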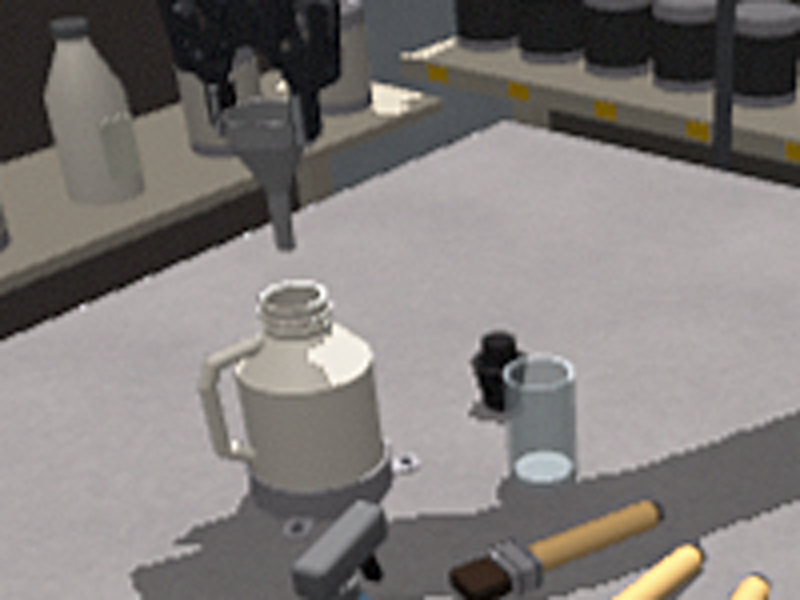

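```bash
python3 - <<'E'
from m import *
p,d=load("s1"); S=cloud("scene",d)
m=sel(S,(.45,.62,-.45,-.3),.205,.34); q=S[m]
for a in np.arange(.205,.335,.01):
    r=q[(q[:,2]>a)&(q[:,2]<a+.01)]
    if len(r): print(round(a,3),len(r),np.round(r.mean(0),4), fitc(r[:,:2],.008)[0] if a<.26 and len(r)>5 else '')
E
```

```text
0.215 11 [ 0.5368 -0.3758  0.2205] [ 0.5337 -0.3816]
0.225 15 [ 0.5378 -0.3766  0.2295] [ 0.533  -0.3807]
0.235 18 [ 0.5365 -0.3762  0.24  ] [ 0.5334 -0.3803]
0.245 17 [ 0.5369 -0.377   0.2499] [ 0.5323 -0.3814]
0.255 14 [ 0.5372 -0.3761  0.2596] [ 0.5329 -0.3801]
0.265 20 [ 0.54   -0.3725  0.2699] 
0.275 30 [ 0.5432 -0.37    0.2804] 
0.285 35 [ 0.5446 -0.3645  0.2899] 
0.295 57 [ 0.5479 -0.3671  0.3004] 
0.305 140 [ 0.5382 -0.3767  0.3102] 
0.315 121 [ 0.5378 -0.379   0.3193] 
0.325 58 [ 0.5371 -0.3765  0.3298] 
0.335 27 [ 0.5372 -0.3801  0.3374]
```

Request:
arm_command --plan '[-2.1,0,-1.05,0,0,0,-1,-2.1,0,-1.05,0,0,0,-1,-2.1,0,-1.05,0,0,0,-1,-2.1,0,-1.05,0,0,0,-1,-2.1,0,-1.05,0,0,0,-1,-2.1,0,-1.05,0,0,0,-1,-2.1,0,-1,0,0,0,-1,-2.1,0,-1,0,0,0,-1,0,0,0,0,0,0,-1]'

```text
time_s: 4.85
tool_pos: [0.4098, -0.2271, 0.301]
tool_rot: [[0.219, -0.001, 0.976], [-0.976, 0.001, 0.219], [-0.001, -1.0, -0.0]]
force: [0.2, 0.7, -1.3]
finger_gap: 0.0605
```

```bash
python3 g.py .4177 -.2317 .28 -77.5
```

```text
shift cm [0.62 2.1  0.67] pos [ 0.4098 -0.2271  0.301 ] t 4.85 gap 0.0605 F [ 0.2  0.7 -1.3]
q [ 0.43  0.48  0.02  1.75 -0.01  0.91 -0.9 ] yaw x -77.4 tilt y [-0.001  0.001 -1.   ]
turn [ 0.     0.002 -0.001]
```

Request:
arm_command --plan '[0.6,0,0.7,0,0,0,-1,0,0,0,0,0,0,-1,0,1.5,0,0,0,0,-1,0,1.5,0,0,0,0,-1,0,1.5,0,0,0,0,-1,0,1.5,0,0,0,0,-1,0,1.5,0,0,0,0,-1,0,1,0,0,0,0,-1,0,0,0,0,0,0,-1]'

```text
time_s: 5.75
tool_pos: [0.4214, -0.2358, 0.2104]
tool_rot: [[0.216, -0.001, 0.976], [-0.976, 0.001, 0.216], [-0.001, -1.0, -0.001]]
force: [-0.3, -0.6, -0.6]
finger_gap: 0.0607
```

```bash
python3 g.py .4177 -.2317 .114 -77.5
```

```text
shift cm [-0.47  9.64 -0.27] pos [ 0.4214 -0.2358  0.2104] t 5.75 gap 0.0607 F [-0.3 -0.6 -0.6]
q [ 0.44  0.62  0.01  1.85 -0.01  0.67 -0.9 ] yaw x -77.5 tilt y [-0.001  0.001 -1.   ]
turn [ 0.001 -0.001 -0.001]
```

Request:
arm_command --plan '[-0.45,0,-0.25,0,0,0,-1,0,0,0,0,0,0,-1]'

```text
time_s: 5.95
tool_pos: [0.4181, -0.2322, 0.2105]
tool_rot: [[0.215, -0.001, 0.977], [-0.977, 0.001, 0.215], [-0.001, -1.0, -0.001]]
force: [0.6, 0.2, -0.8]
finger_gap: 0.0609
```

```bash
python3 g.py .4177 -.2317 .114 -77.5
```

```text
shift cm [-0.04  9.65 -0.02] pos [ 0.4181 -0.2322  0.2105] t 5.95 gap 0.0609 F [ 0.6  0.2 -0.8]
q [ 0.43  0.62  0.01  1.87 -0.01  0.66 -0.9 ] yaw x -77.6 tilt y [-0.001  0.001 -1.   ]
turn [ 0.001 -0.001 -0.001]
```

Request:
arm_command --plan '[0,1,0,0,0,0,-1,0,1,0,0,0,0,-1,0,1,0,0,0,0,-1,0,1,0,0,0,0,-1,0,1,0,0,0,0,-1,0,1,0,0,0,0,-1,0,1,0,0,0,0,-1,0,0,0,0,0,0,-1]'

```text
time_s: 6.75
tool_pos: [0.4183, -0.2323, 0.1347]
tool_rot: [[0.216, -0.0, 0.976], [-0.976, 0.0, 0.216], [-0.0, -1.0, -0.0]]
force: [0.5, 0.9, -0.9]
finger_gap: 0.0607
```

```bash
python3 g.py .4177 -.2317 .114 -77.5
```

```text
shift cm [-0.07  2.07 -0.05] pos [ 0.4183 -0.2323  0.1347] t 6.75 gap 0.0607 F [ 0.5  0.9 -0.9]
q [ 0.44  0.75  0.01  1.95 -0.01  0.44 -0.9 ] yaw x -77.6 tilt y [-0.  0. -1.]
turn [ 0.    -0.001 -0.   ]
```

Request:
arm_command --plan '[0,0.5,0,0,0,0,-1,0,0.5,0,0,0,0,-1,0,0.4,0,0,0,0,-1,0,0.2,0,0,0,0,-1,0,0.1,0,0,0,0,-1]'

```text
time_s: 7.25
tool_pos: [0.4186, -0.2324, 0.1166]
tool_rot: [[0.216, 0.001, 0.977], [-0.977, -0.0, 0.216], [0.0, -1.0, 0.001]]
force: [0.2, -1.0, 0.4]
finger_gap: 0.0605
```

```bash
python3 - <<'E'
from m import *
shot("scene","s2"); p,d=load("s2"); zoom("scene",p,180,60,300,180,5,"s2z")
E
python3 g.py .4177 -.2317 .114 -77.5
```

```text
shift cm [-0.09  0.26 -0.07] pos [ 0.4186 -0.2324  0.1166] t 7.3 gap 0.0604 F [-0.3 -0.   0.1]
q [ 0.44  0.78  0.    1.97 -0.01  0.39 -0.91] yaw x -77.6 tilt y [ 0. -0. -1.]
turn [-0.    -0.001  0.   ]
```

View pics/s2z.png

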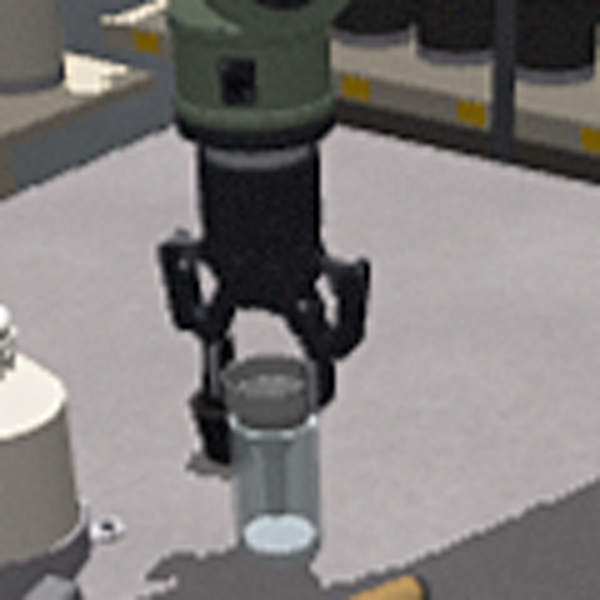

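Request:
arm_command --plan '[-0.05,0.2,-0.05,0,0,0,-1,0,0,0,0,0,0,-1,0,0,0,0,0,0,1,0,0,0,0,0,0,1,0,0,0,0,0,0,1,0,0,0,0,0,0,1,0,0,0,0,0,0,1]'

```text
time_s: 8.0
tool_pos: [0.4182, -0.2322, 0.115]
tool_rot: [[0.216, 0.002, 0.977], [-0.977, -0.001, 0.216], [0.001, -1.0, 0.001]]
force: [-0.7, 0.1, -0.3]
finger_gap: 0.0859
```

Request:
arm_command --plan '[0,-0.5,0,0,0,0,1,0,-1,0,0,0,0,1,0,-2,0,0,0,0,1,0,-2,0,0,0,0,1,0,-2,0,0,0,0,1,0,0,0,0,0,0,1]'

```text
time_s: 8.6
tool_pos: [0.4179, -0.2321, 0.196]
tool_rot: [[0.215, 0.002, 0.977], [-0.977, -0.001, 0.215], [0.001, -1.0, 0.002]]
force: [0.0, 0.4, -0.2]
finger_gap: 0.0855
```

```bash
python3 - <<'E'
from m import *
shot("scene","s3"); p,d=load("s3"); zoom("scene",p,180,60,300,180,5,"s3z")
S=cloud("scene",d)
m=sel(S,(.35,.65,-.32,-.15),.112,.135); print("funnel",fitc(S[m][:,:2]),np.percentile(S[m][:,2],[5,50,95,99]), 'hull', fitc(hull(S[m][:,:2])))
E
python3 g.py .3368 -.3425 .12 -77.5
```

```text
funnel (array([ 0.4154, -0.2329,  0.0298]), 0.0014) [0.11347189 0.12224709 0.13023968 0.13224003] hull (array([ 0.4153, -0.233 ,  0.0316]), 0.001)
shift cm [  9.05   7.49 -10.29] pos [ 0.4177 -0.2319  0.195 ] t 8.65 gap 0.0855 F [-0.4 -0.9 -0.2]
q [ 0.43  0.64  0.01  1.89 -0.01  0.61 -0.9 ] yaw x -77.6 tilt y [ 0.001 -0.    -1.   ]
turn [-0.001 -0.001  0.001]
```

View pics/s3z.png

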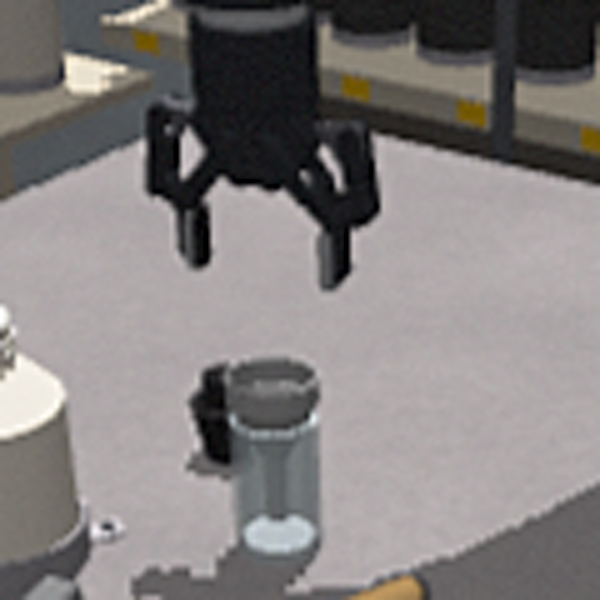

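Request:
arm_command --plan '[1.8,0,-2,0,0,0,1,1.8,0,-2,0,0,0,1,1.8,0,-2,0,0,0,1,1.8,0,-2,0,0,0,1,1,0,-1.3,0,0,0,1,0,1,0,0,0,0,1,0,2,0,0,0,0,1,0,2,0,0,0,0,1,0,0,0,0,0,0,1]'

```text
time_s: 9.55
tool_pos: [0.342, -0.3327, 0.1403]
tool_rot: [[0.218, -0.001, 0.976], [-0.976, 0.003, 0.218], [-0.003, -1.0, 0.0]]
force: [-0.5, -0.1, 0.9]
finger_gap: 0.0852
```

```bash
python3 g.py .3368 -.3428 .058 -77.5
```

```text
shift cm [ 0.9   8.22 -0.73] pos [ 0.342  -0.3327  0.1403] t 9.55 gap 0.0852 F [-0.5 -0.1  0.9]
q [ 0.72  0.74 -0.03  1.95  0.04  0.46 -0.68] yaw x -77.4 tilt y [-0.001  0.003 -1.   ]
turn [-0.     0.002 -0.003]
```

Request:
arm_command --plan '[0.9,0,-0.7,0,0,0,1,0,0,0,0,0,0,1,0,1.5,0,0,0,0,1,0,1.5,0,0,0,0,1,0,1.5,0,0,0,0,1,0,1,0,0,0,0,1,0,0,0,0,0,0,1]'

```text
time_s: 10.25
tool_pos: [0.3388, -0.3444, 0.0871]
tool_rot: [[0.219, 0.004, 0.976], [-0.976, -0.0, 0.219], [0.001, -1.0, 0.004]]
force: [-0.5, 0.4, 0.7]
finger_gap: 0.0856
```

```bash
python3 g.py .3368 -.3428 .058 -77.5
```

```text
shift cm [-0.2   2.91 -0.17] pos [ 0.3388 -0.3444  0.0871] t 10.25 gap 0.0856 F [-0.5  0.4  0.7]
q [ 0.74  0.84 -0.02  1.97  0.05  0.32 -0.67] yaw x -77.4 tilt y [ 0.004 -0.    -1.   ]
turn [-0.004  0.002  0.001]
```

Request:
arm_command --plan '[-0.2,0,-0.2,-0.004,0,0,1,0,1,0,0,0,0,1,0,1,0,0,0,0,1,0,0.6,0,0,0,0,1,0,0,0,0,0,0,1]'

```text
time_s: 10.75
tool_pos: [0.3368, -0.3433, 0.0606]
tool_rot: [[0.219, 0.001, 0.976], [-0.976, -0.003, 0.219], [0.003, -1.0, 0.001]]
force: [0.8, -0.3, -0.1]
finger_gap: 0.0852
```

```bash
python3 g.py .3368 -.3428 .058 -77.5
```

```text
shift cm [-0.05  0.26  0.01] pos [ 0.3368 -0.3433  0.0606] t 10.75 gap 0.0852 F [ 0.8 -0.3 -0.1]
q [ 0.74  0.89 -0.02  1.99  0.05  0.25 -0.67] yaw x -77.4 tilt y [ 0.001 -0.003 -1.   ]
turn [-0.001  0.002  0.003]
```

Grip 60 N, slightly lower.

Request:
arm_command --plan '[0,0.2,0,0,0,0.003,1,0,0,0,0,0,0,-1,0,0,0,0,0,0,-1,0,0,0,0,0,0,-1,0,0,0,0,0,0,-1,0,0,0,0,0,0,-1,0,0,0,0,0,0,-1,0,0,0,0,0,0,-1]' --newtons 60

```text
time_s: 11.55
tool_pos: [0.337, -0.3435, 0.0592]
tool_rot: [[0.219, 0.001, 0.976], [-0.976, -0.0, 0.219], [0.0, -1.0, 0.001]]
force: [-0.2, -0.1, -1.6]
finger_gap: 0.0299
```

```bash
python3 g.py .3368 -.3428 .058 -77.5
```

```text
shift cm [-0.07  0.12 -0.01] pos [ 0.337  -0.3435  0.0592] t 11.55 gap 0.0299 F [-0.2 -0.1 -1.6]
q [ 0.74  0.9  -0.02  1.99  0.05  0.25 -0.67] yaw x -77.4 tilt y [ 0.001 -0.    -1.   ]
turn [-0.001  0.002  0.   ]
```

Request:
arm_command --plan '[0,-1,0,0,0,0,-1,0,-2,0,0,0,0,-1,0,-3,0,0,0,0,-1,0,-3,0,0,0,0,-1,0,-3,0,0,0,0,-1,0,-3,0,0,0,0,-1,0,-3,0,0,0,0,-1,0,-2.5,0,0,0,0,-1,0,-1,0,0,0,0,-1,0,0,0,0,0,0,-1]'

```text
time_s: 12.55
tool_pos: [0.3352, -0.342, 0.2891]
tool_rot: [[0.219, 0.002, 0.976], [-0.976, -0.001, 0.219], [0.001, -1.0, 0.002]]
force: [-0.6, 0.8, -2.3]
finger_gap: 0.0298
```

```bash
python3 g.py .5333 -.3815 .28 -77.5; python3 - <<'E'
from m import *
shot("scene","s4"); p,d=load("s4"); zoom("scene",p,130,20,280,170,4,"s4z")
S=cloud("scene",d)
m=sel(S,(.25,.42,-.42,-.27),.2,.3); q=S[m]
for a in np.arange(.2,.3,.01):
    r=q[(q[:,2]>a)&(q[:,2]<a+.01)]
    if len(r): print(round(a,3),len(r),np.round(r.mean(0),4),fitc(r[:,:2],.017+.2*(a+.005-(get_state()['tool_pos'][2]-.0592)))[0])
E
```

```text
shift cm [ 8.18  0.95 18.47] pos [ 0.3352 -0.342   0.2891] t 12.55 gap 0.0298 F [-0.6  0.8 -2.3]
q [ 0.75  0.5  -0.04  1.75  0.02  0.89 -0.65] yaw x -77.4 tilt y [ 0.002 -0.001 -1.   ]
turn [-0.002  0.002  0.001]
0.23 24 [ 0.3444 -0.333   0.2362] [ 0.3345 -0.3427]
0.24 30 [ 0.3458 -0.332   0.2451] [ 0.333  -0.3429]
0.25 36 [ 0.3469 -0.3305  0.2551] [ 0.3335 -0.343 ]
0.26 40 [ 0.3488 -0.3312  0.2653] [ 0.3331 -0.3423]
0.27 59 [ 0.3452 -0.3336  0.2753] [ 0.3307 -0.3441]
0.28 44 [ 0.344  -0.3367  0.2854] [ 0.3218 -0.3462]
0.29 67 [ 0.3402 -0.3376  0.2957] [ 0.3166 -0.3431]
```

View pics/s4z.png

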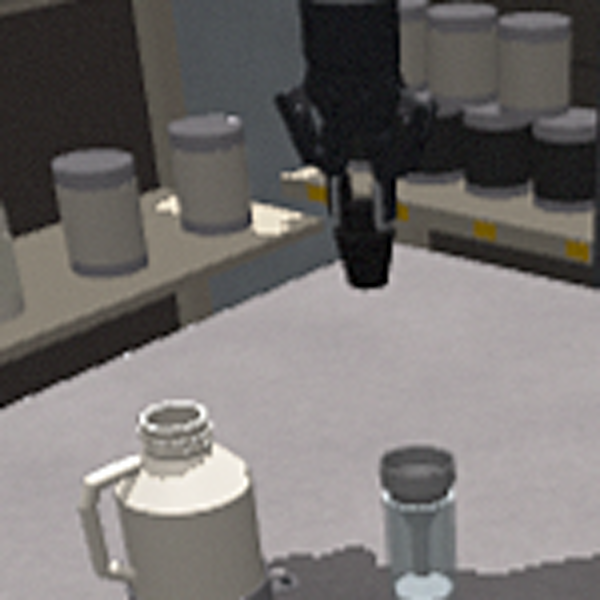

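```bash
python3 - <<'E'
from m import *
shot("top","t4")
for n,t in(("scene","s4"),("top","t4")):
    p,d=load(t); S=cloud(n,d)
    for lo in (.15,.165,.170):
        m=sel(S,(.48,.58,-.43,-.33),lo,.18); q=S[m][:,:2]; q=q[np.hypot(*(q-[.533,-.381]).T)>.018]
        print(n,lo,fitc(hull(q),.026),fitc(hull(q)),len(q))
E
```

```text
scene 0.15 (array([ 0.5339, -0.3791]), 0.0022) (array([ 0.5348, -0.38  ,  0.0278]), 0.0017) 230
scene 0.165 (array([ 0.5351, -0.3795]), 0.0012) (array([ 0.5342, -0.3794,  0.0271]), 0.001) 131
scene 0.17 (array([ 0.5342, -0.3807]), 0.0011) (array([ 0.5343, -0.3805,  0.0256]), 0.001) 81
top 0.15 (array([ 0.5317, -0.3796]), 0.002) (array([ 0.533 , -0.3807,  0.0278]), 0.001) 311
top 0.165 (array([ 0.5329, -0.3809]), 0.0008) (array([ 0.5327, -0.3811,  0.0267]), 0.0005) 185
top 0.17 (array([ 0.5331, -0.3817]), 0.0004) (array([ 0.5331, -0.3817,  0.0258]), 0.0003) 138
```

Request:
arm_command --plan '[1.3,0,3,0,0,0,-1,1.3,0,3,0,0,0,-1,1.3,0,3,0,0,0,-1,1.3,0,3,0,0,0,-1,1,0,2.2,0,0,0,-1,0.7,0,1.4,0,0,0,-1,0,0,0,0,0,0,-1]'

```text
time_s: 13.35
tool_pos: [0.5059, -0.3745, 0.2794]
tool_rot: [[0.217, -0.01, 0.976], [-0.976, 0.007, 0.217], [-0.009, -1.0, -0.008]]
force: [-0.2, -0.0, -2.1]
finger_gap: 0.03
```

```bash
python3 g.py .534 -.381 .235 -77.5
```

```text
shift cm [1.29 4.4  2.64] pos [ 0.5059 -0.3745  0.2794] t 13.35 gap 0.03 F [-0.2 -0.  -2.1]
q [ 0.6   0.77 -0.02  1.18  0.02  1.2  -0.78] yaw x -77.4 tilt y [-0.01   0.007 -1.   ]
turn [ 0.008  0.001 -0.009]
```

Request:
arm_command --plan '[0.7,0,1.4,0.004,0,-0.004,-1,0.55,0,1.2,0.004,0,-0.004,-1,0,0,0,0,0,0,-1]'

```text
time_s: 13.65
tool_pos: [0.533, -0.3809, 0.2759]
tool_rot: [[0.217, -0.005, 0.976], [-0.976, 0.004, 0.217], [-0.005, -1.0, -0.004]]
force: [-0.6, -0.1, -0.7]
finger_gap: 0.0298
```

```bash
python3 g.py .5345 -.3806 .235 -77.5
```

```text
shift cm [0.03 4.09 0.17] pos [ 0.533  -0.3809  0.2759] t 13.65 gap 0.0298 F [-0.6 -0.1 -0.7]
q [ 0.58  0.82 -0.02  1.08  0.01  1.25 -0.79] yaw x -77.5 tilt y [-0.005  0.004 -1.   ]
turn [ 0.004  0.001 -0.005]
```

Descend to 0.24 (stopper foot just above the mouth), then recheck.

Request:
arm_command --plan '[0,0,0.15,0.004,0,-0.005,-1,0,1,0,0,0,0,-1,0,1,0,0,0,0,-1,0,1,0,0,0,0,-1,0,0,0,0,0,0,-1]'

```text
time_s: 14.15
tool_pos: [0.5314, -0.3803, 0.2421]
tool_rot: [[0.216, -0.002, 0.976], [-0.976, 0.001, 0.216], [-0.001, -1.0, -0.002]]
force: [0.1, 0.5, -0.6]
finger_gap: 0.0301
```

```bash
python3 g.py .5345 -.3806 .209 -77.5
```

```text
shift cm [0.1  3.31 0.3 ] pos [ 0.5314 -0.3803  0.2421] t 14.15 gap 0.0301 F [ 0.1  0.5 -0.6]
q [ 0.58  0.84 -0.02  1.15  0.02  1.15 -0.79] yaw x -77.5 tilt y [-0.002  0.001 -1.   ]
turn [ 0.002 -0.001 -0.001]
```

Request:
arm_command --plan '[0.1,0,0.3,0.002,0,-0.001,-1,0,0.7,0.05,0,0,0,-1,0,0.7,0.05,0,0,0,-1,0,0.5,0,0,0,0,-1,0,0,0,0,0,0,-1]'

```text
time_s: 14.65
tool_pos: [0.5359, -0.3805, 0.2215]
tool_rot: [[0.216, 0.0, 0.976], [-0.976, -0.0, 0.216], [0.0, -1.0, 0.0]]
force: [-0.7, 0.0, -1.8]
finger_gap: 0.0299
```

```bash
python3 g.py .5345 -.3806 .209 -77.5
```

```text
shift cm [-0.02  1.25 -0.13] pos [ 0.5359 -0.3805  0.2215] t 14.65 gap 0.0299 F [-0.7  0.  -1.8]
q [ 0.58  0.87 -0.02  1.17  0.02  1.11 -0.8 ] yaw x -77.5 tilt y [ 0. -0. -1.]
turn [-0.    -0.001  0.   ]
```

Request:
arm_command --plan '[0,0.5,-0.12,0,0,0,-1,0,0.4,0,0,0,0,-1,0,0.3,0,0,0,0,-1,0,0,0,0,0,0,-1]'

```text
time_s: 15.05
tool_pos: [0.5342, -0.3815, 0.2088]
tool_rot: [[0.215, -0.0, 0.977], [-0.977, -0.001, 0.215], [0.001, -1.0, -0.0]]
force: [-1.4, -0.6, -1.6]
finger_gap: 0.0301
```

```bash
python3 g.py .5345 -.3806 .209 -77.5
```

```text
shift cm [-0.08 -0.02  0.05] pos [ 0.5342 -0.3815  0.2088] t 15.05 gap 0.0301 F [-1.4 -0.6 -1.6]
q [ 0.58  0.88 -0.02  1.19  0.02  1.07 -0.8 ] yaw x -77.6 tilt y [-0.    -0.001 -1.   ]
turn [ 0.    -0.001  0.001]
```

Essentially at seat height with little force; press a bit.

Request:
arm_command --plan '[0,0.3,0,0,0,0,-1,0,0.4,0,0,0,0,-1,0,0.4,0,0,0,0,-1]'

```text
time_s: 15.35
tool_pos: [0.5345, -0.3818, 0.2051]
tool_rot: [[0.215, 0.005, 0.977], [-0.977, -0.004, 0.215], [0.005, -1.0, 0.004]]
force: [-23.5, 15.2, 68.2]
finger_gap: 0.03
```

```bash
python3 g.py .5345 -.3806 .209 -77.5
```

```text
shift cm [-0.11 -0.39  0.03] pos [ 0.5345 -0.3818  0.2051] t 15.35 gap 0.03 F [-23.5  15.2  68.2]
q [ 0.58  0.88 -0.02  1.2   0.02  1.05 -0.8 ] yaw x -77.6 tilt y [ 0.005 -0.004 -1.   ]
turn [-0.004 -0.002  0.005]
```

Request:
arm_command --plan '[0,0,0,-0.004,0,0.005,-1,0,0,0,0,0,0,-1]'

```text
time_s: 15.55
tool_pos: [0.534, -0.3817, 0.2061]
tool_rot: [[0.215, -0.0, 0.977], [-0.977, -0.0, 0.215], [0.0, -1.0, -0.001]]
force: [-1.3, -1.3, -4.7]
finger_gap: 0.0297
```

Request:
arm_command --plan '[0,0,0,0,0,0,1,0,0,0,0,0,0,1,0,0,0,0,0,0,1,0,0,0,0,0,0,1,0,-2,0,0,0,0,1,0,-3,0,0,0,0,1,0,-3,0,0,0,0,1,0,-2,0,0,0,0,1,0,0,0,0,0,0,1]'

```text
time_s: 16.45
tool_pos: [0.5349, -0.3808, 0.3085]
tool_rot: [[0.215, 0.001, 0.977], [-0.977, 0.001, 0.215], [-0.001, -1.0, 0.001]]
force: [0.1, -0.7, -0.4]
finger_gap: 0.0855
```

```bash
python3 g.py .5 -.13 .3 -77.5;  python3 - <<'E'
from m import *
shot("scene","s5"); p,d=load("s5"); zoom("scene",p,130,40,280,190,4,"s5z")
S=cloud("scene",d)
for lo,hi in ((.212,.222),(.18,.194)):
    m=sel(S,(.48,.58,-.43,-.33),lo,hi); q=S[m]; print(len(q),fitc(hull(q[:,:2])),np.percentile(q[:,2],[50,98]))
E
```

```text
shift cm [-25.24   0.87   1.99] pos [ 0.5349 -0.3808  0.3085] t 16.45 gap 0.0855 F [ 0.1 -0.7 -0.4]
q [ 0.58  0.8  -0.02  1.01  0.01  1.33 -0.79] yaw x -77.6 tilt y [ 0.001  0.001 -1.   ]
turn [-0.001 -0.001 -0.001]
45 (array([ 0.5334, -0.3806,  0.015 ]), 0.0007) [0.21598569 0.21753724]
71 (array([ 0.534 , -0.3809,  0.025 ]), 0.0008) [0.1885567  0.19385042]
```

View pics/s5z.png

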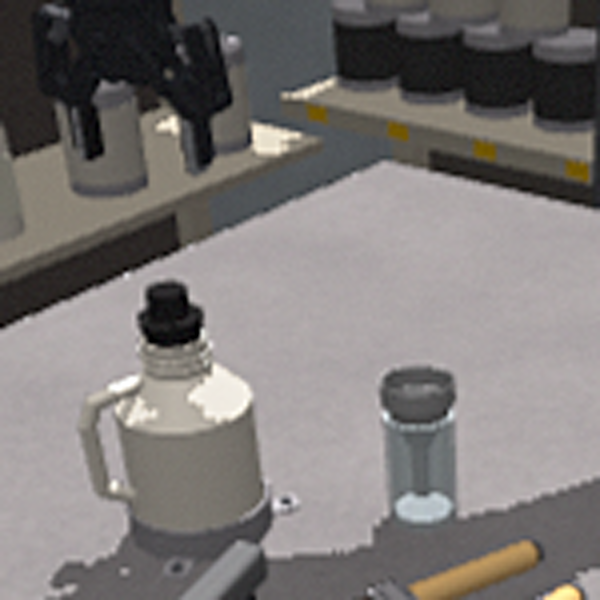

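```bash
python3 - <<'E'
from m import *
from scipy.optimize import least_squares, minimize
shot("top","t5")
for n,t in(("top","top0"),("scene","s5"),("top","t5")):
    p,d=load(t); Q=cloud(n,d)
    m=sel(Q,(.2,.8,.15,.6),.036,.047); xy=Q[m][:,:2]
    # direction: rails top, PCA-like with two lines: minimise spread of |u|-40
    def f(q):
        c,s=np.cos(q[2]),np.sin(q[2]); u=(xy-q[:2])@[c,s]; return np.abs(u)-.040
    q=least_squares(f,[.469,.3238,np.radians(63)],loss='soft_l1',f_scale=.004).x; a=q[2]
    X=np.array([np.cos(a),np.sin(a)]);Y=np.array([-X[1],X[0]])
    v=(xy-[.469,.3238])@Y; u=(xy-[.469,.3238])@X
    print(n,t,np.round(np.degrees(a),2),'u ext',u.min(),u.max(),'v ext',np.percentile(v,[0,1,99,100]))
    m=sel(Q,(.2,.8,.15,.6),.055,.08); w=Q[m][:,:2]-[.469,.3238]; v=w@Y;u=w@X
    print(' clips u med',[np.round(np.percentile(u[k],[2,50,98]),4) for k in (u<0,u>0)])
    for st in range(4):
        for k in(-1,1):
            s=(np.abs(v-(-.096+.064*st))<.03)&(u*k>0); 
            print('  st',st,k,np.round([v[s].min(),v[s].max(),(v[s].min()+v[s].max())/2 - (-.096+.064*st)],4),s.sum())
E
```

```text
top top0 63.42 u ext -0.05011890168411589 0.047843880145926415 v ext [-0.12335831 -0.11988343  0.12063827  0.1226304 ]
 clips u med [array([-0.0477, -0.0414, -0.0335]), array([0.0321, 0.0383, 0.0468])]
  st 0 -1 [-0.1119 -0.0785  0.0008] 53
  st 0 1 [-0.1121 -0.0785  0.0007] 51
  st 1 -1 [-0.0488 -0.0144  0.0004] 52
  st 1 1 [-0.0487 -0.0148  0.0003] 49
  st 2 -1 [0.0154 0.0501 0.0007] 56
  st 2 1 [0.0148 0.0494 0.0001] 58
  st 3 -1 [0.079  0.1144 0.0007] 59
  st 3 1 [0.0794 0.114  0.0007] 61
scene s5 63.07 u ext -0.04875025997788518 0.05152998988099464 v ext [-0.12362444 -0.12220843  0.11849808  0.12252649]
 clips u med [array([-0.0468, -0.0376, -0.0316]), array([0.0335, 0.0419, 0.0482])]
  st 0 -1 [-0.1138 -0.0787 -0.0003] 70
  st 0 1 [-0.1146 -0.0798 -0.0012] 83
  st 1 -1 [-0.051  -0.0152 -0.0011] 73
  st 1 1 [-0.0504 -0.0144 -0.0004] 86
  st 2 -1 [ 0.0126  0.0485 -0.0014] 67
  st 2 1 [ 0.0126  0.0488 -0.0013] 78
  st 3 -1 [ 0.0766  0.114  -0.0007] 68
  st 3 1 [ 0.0767  0.1131 -0.0011] 78
top t5 63.31 u ext -0.050703738855820454 0.048144291245618163 v ext [-0.12325576 -0.11981739  0.12126411  0.12464896]
 clips u med [array([-0.0474, -0.0414, -0.0334]), array([0.0322, 0.0385, 0.0468])]
  st 0 -1 [-0.112  -0.0787  0.0007] 52
  st 0 1 [-0.112  -0.0784  0.0008] 52
  st 1 -1 [-0.049  -0.0144  0.0003] 52
  st 1 1 [-0.0489 -0.0145  0.0003] 54
  st 2 -1 [0.0156 0.0501 0.0009] 55
  st 2 1 [0.0147 0.0501 0.0004] 59
  st 3 -1 [0.0792 0.1137 0.0005] 59
  st 3 1 [0.0793 0.114  0.0007] 62
```

```bash
cat > b.py <<'E'
import sys; from m import *
t=sys.argv[1] if len(sys.argv)>1 else None
p,d=shot("top",t); 
for W,zt in brushes(p,d):
    # bristle side: darker, farther from handle: test pixel 45mm beyond each end for height>8mm
    P=cloud("top",d); ax=(W[1]-W[0])/np.linalg.norm(W[1]-W[0])
    c=[]
    for e,s in((W[0],-1),(W[1],1)):
        q=e+s*ax*.045; dd=np.hypot(P[...,0]-q[0],P[...,1]-q[1]); c.append(np.nanmedian(P[...,2][dd<.008]))
    butt,end=(W[0],W[1]) if c[1]>c[0] else (W[1],W[0])
    h=end-butt; mid=butt+h/np.linalg.norm(h)*.062
    print('mid',np.round(mid,4),'head',round(float(np.degrees(np.arctan2(h[1],h[0]))),1),'len',round(float(np.linalg.norm(h)),4),'ztop',round(float(zt),4),'ends h',np.round(c,3))
E
python3 b.py t6; python3 g.py .484 .107 .2 -67
```

```text
mid [0.5278 0.0212 0.012 ] head 9.7 len 0.1204 ztop 0.0241 ends h [ 0.02  -0.001]
mid [ 0.5234 -0.0544  0.012 ] head -0.6 len 0.1188 ztop 0.0242 ends h [ 0.021 -0.   ]
mid [0.4848 0.1071 0.012 ] head 22.8 len 0.1211 ztop 0.0243 ends h [ 0.02  -0.001]
mid [ 0.4874 -0.1341  0.012 ] head -20.2 len 0.1166 ztop 0.025 ends h [ 0.021 -0.   ]
shift cm [-48.62  10.72   5.63] pos [ 0.5342 -0.3803  0.3052] t 16.6 gap 0.0854 F [-0.3 -0.2 -0.3]
q [ 0.58  0.8  -0.02  1.01  0.01  1.33 -0.79] yaw x -77.6 tilt y [-0.003  0.004 -1.   ]
turn [ 0.002 -0.184 -0.005]
```

Request:
arm_command --plan '[-4.5,0,0.5,0,0,0,0.2,-4.5,0,0.5,0,0,0,0.2,-4.5,0,0.5,0,0,0,0.2,-4.5,0,0.5,0,0,0,0.2,-4.5,0,0.5,0,0,0,0.2,-4.5,0,0.5,0,0,0,0.2,-4.5,0,0.5,0,0,0,0.2,-4.5,0,0.5,0,0,0,0.2,-4.5,0,0.5,0,0,0,0.2,-4,0,0.5,0,0,0,0.2]'

```text
time_s: 17.6
tool_pos: [0.4808, 0.0773, 0.2972]
tool_rot: [[0.208, -0.017, 0.978], [-0.978, 0.006, 0.208], [-0.009, -1.0, -0.016]]
force: [1.6, -0.2, -0.0]
finger_gap: 0.0511
```

```bash
python3 g.py .484 .107 .12 -67.2
```

```text
shift cm [-2.67 17.73  1.21] pos [0.4808 0.0773 0.2972] t 17.6 gap 0.0511 F [ 1.6 -0.2 -0. ]
q [-0.22  0.52  0.    1.69 -0.01  0.96 -1.57] yaw x -78.0 tilt y [-0.017  0.006 -1.   ]
turn [ 0.015 -0.188 -0.01 ]
```

Request:
arm_command --plan '[-0.9,2,0.4,0.007,-0.09,-0.005,0.2,-0.5,3,0.4,0.007,-0.09,-0.005,0.2,0,3,0,0,0,0,0.2,0,3,0,0,0,0,0.2,0,3,0,0,0,0,0.2,0,2,0,0,0,0,0.2,0,0,0,0,0,0,0.2]'

```text
time_s: 18.3
tool_pos: [0.4798, 0.1012, 0.1273]
tool_rot: [[0.397, -0.007, 0.918], [-0.918, 0.002, 0.397], [-0.005, -1.0, -0.005]]
force: [-0.5, 0.0, 0.4]
finger_gap: 0.051
```

```bash
python3 g.py .484 .107 .05 -67.2; python3 b.py t7
```

```text
shift cm [-0.34  7.73  0.65] pos [0.4798 0.1012 0.1273] t 18.3 gap 0.051 F [-0.5  0.   0.4]
q [-0.25  0.77 -0.04  1.91  0.06  0.46 -1.49] yaw x -66.6 tilt y [-0.007  0.002 -1.   ]
turn [ 0.005  0.01  -0.005]
mid [0.5273 0.0212 0.012 ] head 9.8 len 0.1208 ztop 0.0243 ends h [ 0.02  -0.001]
mid [ 0.5234 -0.0544  0.012 ] head -0.6 len 0.1188 ztop 0.0239 ends h [ 0.02 -0.  ]
mid [ 0.4852 -0.1331  0.012 ] head -19.6 len 0.1199 ztop 0.0241 ends h [-0.001  0.02 ]
```

Request:
arm_command --plan '[-0.3,1.5,0.6,0.005,0.01,-0.005,0.2,0,2,0,0,0,0,0.2,0,2,0,0,0,0,0.2,0,1.5,0,0,0,0,0.2,0,0,0,0,0,0,0.2]'

```text
time_s: 18.85
tool_pos: [0.4868, 0.107, 0.0614]
tool_rot: [[0.387, 0.007, 0.922], [-0.922, 0.001, 0.387], [0.002, -1.0, 0.007]]
force: [-0.1, -0.7, -0.2]
finger_gap: 0.0514
```

```bash
python3 g.py .484 .107 .013 -67.2
```

```text
shift cm [-0.11  4.83 -0.29] pos [0.4868 0.107  0.0614] t 18.85 gap 0.0514 F [-0.1 -0.7 -0.2]
q [-0.27  0.9  -0.02  1.94  0.06  0.3  -1.52] yaw x -67.3 tilt y [ 0.007  0.001 -1.   ]
turn [-0.007 -0.001  0.002]
```

Request:
arm_command --plan '[-0.1,1,-0.2,-0.007,0,0.002,0.2,0,1.2,0,0,0,0,0.2,0,1.2,0,0,0,0,0.2,0,0.8,0,0,0,0,0.2,0,0.3,0,0,0,0,0.2,0,0,0,0,0,0,0.2]'

```text
time_s: 19.45
tool_pos: [0.4857, 0.1074, 0.0154]
tool_rot: [[0.386, 0.002, 0.922], [-0.922, 0.001, 0.386], [-0.0, -1.0, 0.002]]
force: [0.2, -0.2, -0.3]
finger_gap: 0.0512
```

```bash
python3 g.py .484 .107 .013 -67.2
```

```text
shift cm [-0.03  0.24 -0.17] pos [0.4857 0.1074 0.0154] t 19.45 gap 0.0512 F [ 0.2 -0.2 -0.3]
q [-0.27  0.99 -0.02  1.94  0.07  0.2  -1.52] yaw x -67.3 tilt y [ 0.002  0.001 -1.   ]
turn [-0.002 -0.001 -0.   ]
```

Request:
arm_command --plan '[0,0.2,-0.1,0,0,0,0.2,0,0,0,0,0,0,-1,0,0,0,0,0,0,-1,0,0,0,0,0,0,-1,0,0,0,0,0,0,-1,0,0,0,0,0,0,-1]' --newtons 80

```text
time_s: 20.05
tool_pos: [0.4851, 0.1071, 0.0145]
tool_rot: [[0.387, 0.004, 0.922], [-0.922, 0.002, 0.387], [-0.0, -1.0, 0.004]]
force: [-0.9, 0.9, -1.2]
finger_gap: 0.021
```

```bash
python3 g.py .484 .107 .013 -67.2
```

```text
shift cm [-0.03  0.15 -0.1 ] pos [0.4851 0.1071 0.0145] t 20.05 gap 0.021 F [-0.9  0.9 -1.2]
q [-0.27  0.99 -0.02  1.95  0.07  0.2  -1.52] yaw x -67.3 tilt y [ 0.004  0.002 -1.   ]
turn [-0.004 -0.001 -0.   ]
```

Request:
arm_command --plan '[0,-1,0,0,0,0,-1,0,-2,0,0,0,0,-1,0,-3,0,0,0,0,-1,0,-3,0,0,0,0,-1,0,-3,0,0,0,0,-1,0,-2,0,0,-0.14,0,-1,0,-0.5,0,0,-0.14,0,-1,0,0,0,0,-0.14,0,-1,0,0,0,0,-0.14,0,-1,0,0,0,0,-0.14,0,-1]'

```text
time_s: 21.05
tool_pos: [0.4839, 0.1061, 0.1724]
tool_rot: [[0.9, 0.008, 0.435], [-0.435, -0.001, 0.9], [0.008, -1.0, 0.003]]
force: [-0.5, 0.0, -0.8]
finger_gap: 0.0211
```

```bash
python3 g.py .3833 .3670 .13 -26.75; python3 - <<'E'
from m import *
shot("scene","s7"); p,d=load("s7"); zoom("scene",p,180,60,380,260,3.5,"s7z")
E
```

```text
shift cm [-20.44   4.14  19.1 ] pos [0.4839 0.1061 0.1724] t 21.05 gap 0.0211 F [-0.5  0.  -0.8]
q [-0.14  0.7  -0.25  1.86  0.29  0.61 -1.03] yaw x -25.8 tilt y [ 0.008 -0.001 -1.   ]
turn [-0.003  0.016  0.008]
```

View pics/s7z.png

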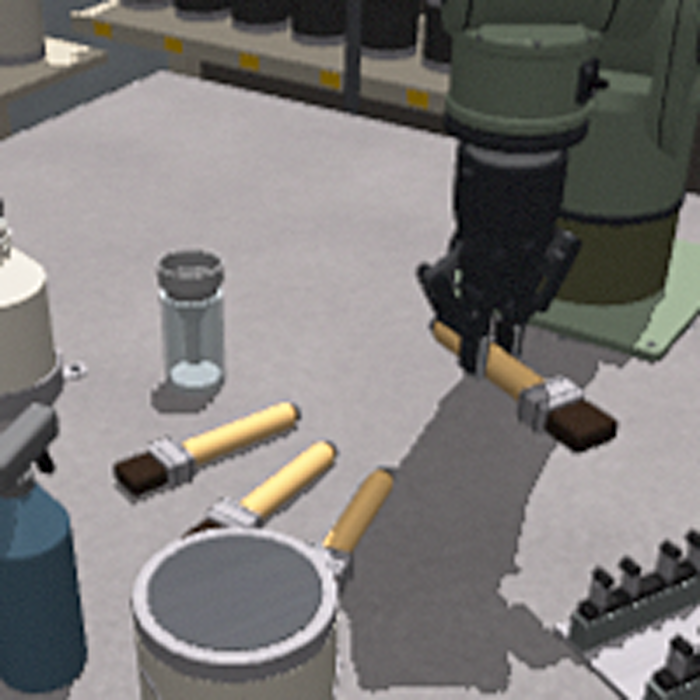

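Request:
arm_command --plan '[-2.4,0,2.2,-0.003,0.016,0.008,-1,-2.4,0,2.2,0,0,0,-1,-2.4,0,2.2,0,0,0,-1,-2.4,0,2.2,0,0,0,-1,-2.4,0,2.2,0,0,0,-1,-2.4,0,2.2,0,0,0,-1,-2.4,0,2.2,0,0,0,-1,-1.2,0,1.2,0,0,0,-1,0,0,0,0,0,0,-1]'

```text
time_s: 22.0
tool_pos: [0.3938, 0.3418, 0.1764]
tool_rot: [[0.883, 0.002, 0.47], [-0.47, -0.001, 0.883], [0.002, -1.0, 0.0]]
force: [0.4, 0.3, -1.4]
finger_gap: 0.0213
```

```bash
python3 g.py .3833 .3670 .10 -26.75
```

```text
shift cm [-2.12  7.63  1.73] pos [0.3938 0.3418 0.1764] t 22.0 gap 0.0213 F [ 0.4  0.3 -1.4]
q [-0.68  0.72 -0.18  1.76  0.19  0.67 -1.46] yaw x -28.0 tilt y [ 0.002 -0.001 -1.   ]
turn [-0.    -0.022  0.002]
```

Request:
arm_command --plan '[-1.1,0,0.9,0,-0.022,0.002,-1,-0.9,0,0.8,0,0,0,-1,0,0,0,0,0,0,-1,0,1.5,0,0,0,0,-1,0,1.5,0,0,0,0,-1,0,1.5,0,0,0,0,-1,0,1,0,0,0,0,-1,0,0,0,0,0,0,-1]'

```text
time_s: 22.8
tool_pos: [0.385, 0.3653, 0.1208]
tool_rot: [[0.889, 0.002, 0.457], [-0.457, -0.0, 0.889], [0.002, -1.0, 0.001]]
force: [-0.4, 0.5, -0.2]
finger_gap: 0.0211
```

```bash
python3 g.py .3833 .3670 .0835 -26.75;python3 - <<'E'
from m import *
p,d=shot("scene","s8"); zoom("scene",p,300,130,500,280,4,"s8z")
P=cloud("scene",d); R,G,B=[p[...,i].astype(int) for i in range(3)]
m=(R-B>40)&sel(P,(.3,.47,.25,.47),.06,.16); q=P[m]
X=np.array([.45,.893]); u=(q[:,:2]-[.3833,.367])@X; v=(q[:,:2]-[.3833,.367])@[-.893,.45]
for a in np.arange(-.07,.065,.015):
    s=(u>a)&(u<a+.015)
    if s.sum()>5: print(round(a,3),s.sum(),np.round([q[s,2].max(),q[s,2].min(),np.percentile(q[s,2],90), v[s].min(),v[s].max()],4))
E
```

```text
shift cm [-0.23  3.73  0.07] pos [0.385  0.3653 0.1208] t 22.8 gap 0.0211 F [-0.4  0.5 -0.2]
q [-0.74  0.82 -0.15  1.78  0.22  0.55 -1.5 ] yaw x -27.2 tilt y [ 0.002 -0.    -1.   ]
turn [-0.001 -0.008  0.002]
-0.07 6 [ 0.1287  0.1224  0.1284 -0.0127 -0.007 ]
-0.055 42 [ 0.1336  0.1157  0.1313 -0.0168  0.0033]
-0.04 36 [ 0.1317  0.1136  0.1302 -0.0163 -0.0062]
-0.025 17 [ 0.1583  0.1145  0.1306 -0.0438 -0.0084]
-0.01 7 [ 0.1589  0.1301  0.1576 -0.0438  0.0031]
0.005 39 [ 0.1327  0.1165  0.1319 -0.0156  0.0065]
0.02 51 [ 0.1322  0.1148  0.1318 -0.0173  0.0004]
0.035 57 [ 0.1325  0.1127  0.131  -0.017   0.0012]
0.05 19 [ 0.1316  0.1177  0.131  -0.0159  0.0025]
```

View pics/s8z.png

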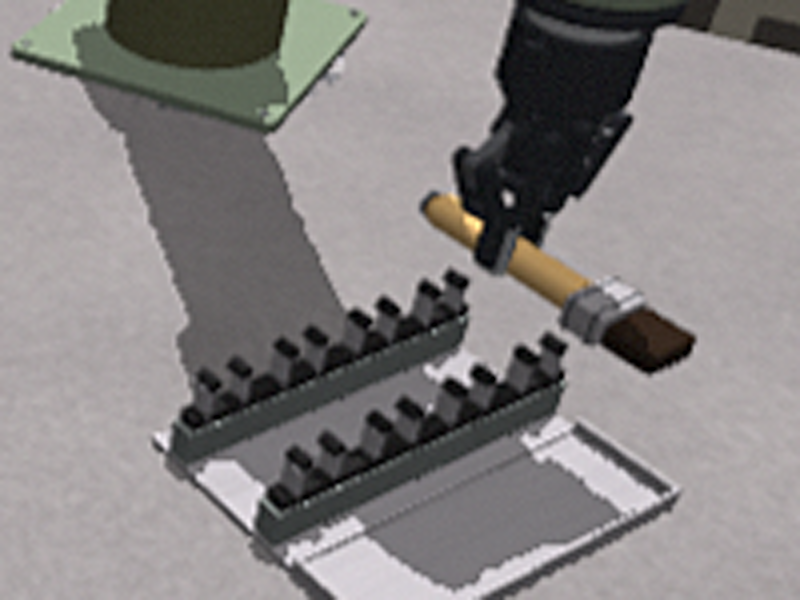

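Request:
arm_command --plan '[-0.22,0,0.1,0,-0.008,0.002,-1,0,1.2,0,0,0,0,-1,0,1.2,0,0,0,0,-1,0,0.5,0,0,0,0,-1,0,0,0,0,0,0,-1]'

```text
time_s: 23.35
tool_pos: [0.3841, 0.3677, 0.0913]
tool_rot: [[0.893, 0.002, 0.45], [-0.45, 0.002, 0.893], [0.001, -1.0, 0.003]]
force: [-0.1, -0.1, -1.2]
finger_gap: 0.0212
```

```bash
python3 g.py .3833 .3670 .0575 -26.75
```

```text
shift cm [-0.04  3.38 -0.11] pos [0.3841 0.3677 0.0913] t 23.35 gap 0.0212 F [-0.1 -0.1 -1.2]
q [-0.75  0.87 -0.14  1.8   0.23  0.48 -1.51] yaw x -26.7 tilt y [ 0.002  0.002 -1.   ]
turn [-0.003  0.     0.001]
```

Request:
arm_command --plan '[0,0.5,-0.1,-0.003,0,0,-1,0,0.5,0,0,0,0,-1,0,0.5,0,0,0,0,-1,0,0.5,0,0,0,0,-1]'

```text
time_s: 23.75
tool_pos: [0.3841, 0.3678, 0.0713]
tool_rot: [[0.893, 0.002, 0.45], [-0.45, 0.002, 0.893], [0.001, -1.0, 0.003]]
force: [-1.2, 0.4, 7.8]
finger_gap: 0.0212
```

```bash
python3 g.py .3833 .3670 .0575 -26.75
```

```text
shift cm [-0.03  1.38 -0.11] pos [0.3841 0.3678 0.0713] t 23.75 gap 0.0212 F [-1.2  0.4  7.8]
q [-0.76  0.91 -0.13  1.81  0.24  0.44 -1.52] yaw x -26.7 tilt y [ 0.002  0.002 -1.   ]
turn [-0.003  0.     0.001]
```

Request:
arm_command --plan '[0,0.5,0,0,0,0,-1,0,0.5,0,0,0,0,-1,0,0.4,0,0,0,0,-1,0,0.2,0,0,0,0,-1]'

```text
time_s: 24.15
tool_pos: [0.3841, 0.3684, 0.0563]
tool_rot: [[0.893, 0.004, 0.45], [-0.45, 0.003, 0.893], [0.002, -1.0, 0.005]]
force: [-15.9, -14.0, 97.1]
finger_gap: 0.0215
```

```bash
python3 g.py .3833 .3670 .0575 -26.75
```

```text
shift cm [-0.01 -0.12 -0.16] pos [0.3841 0.3684 0.0563] t 24.15 gap 0.0215 F [-15.9 -14.   97.1]
q [-0.76  0.93 -0.12  1.81  0.25  0.4  -1.53] yaw x -26.7 tilt y [ 0.004  0.003 -1.   ]
turn [-0.005  0.     0.002]
```

Request:
arm_command --plan '[0,-0.1,0,0,0,0,-1,0,0,0,0,0,0,0.1,0,0,0,0,0,0,0.1,0,0,0,0,0,0,0.1,0,-1,0,0,0,0,0.1,0,-2,0,0,0,0,0.1,0,-3,0,0,0,0,0.1,0,-3,0,0,0,0,0.1,0,-3,0,0,0,0,0.2,0,0,0,0,0,0,0.2]'

```text
time_s: 25.15
tool_pos: [0.3835, 0.3675, 0.1839]
tool_rot: [[0.893, 0.004, 0.45], [-0.45, 0.003, 0.893], [0.002, -1.0, 0.004]]
force: [-0.2, 0.9, -0.2]
finger_gap: 0.0513
```

```bash
cat > r.py <<'E'
import sys; from m import *
t=sys.argv[1]; n="scene"
p,d=shot(n,t); zoom(n,p,300,130,500,280,4,t+"z")
P=cloud(n,d); R,G,B=[p[...,i].astype(int) for i in range(3)]
X=np.array([.45,.893]);Y=np.array([-.893,.45]); w=P[...,:2]-[.469,.3238]; U=w@X;V=w@Y
for k in range(4):
    m=(R-B>40)&(np.abs(V-(-.096+.064*k))<.03)&(np.abs(U)<.09)&(P[...,2]>.03)&(P[...,2]<.1)
    for lo,hi in((-.09,-.03),(-.03,.03),(.03,.09)):
        s=m&(U>lo)&(U<hi)
        if s.sum()>5: print('st',k,lo,s.sum(),'ztop',round(float(np.percentile(P[...,2][s],95)),4),'u',np.round([U[s].min(),U[s].max()],3))
E
python3 r.py s9; python3 b.py t9; python3 g.py .526 .021 .13 -80.2
```

```text
st 3 -0.09 40 ztop 0.0721 u [-0.059 -0.03 ]
st 3 -0.03 187 ztop 0.0688 u [-0.03   0.029]
st 3 0.03 58 ztop 0.0707 u [0.03  0.061]
mid [0.5278 0.0212 0.012 ] head 9.9 len 0.1204 ztop 0.0241 ends h [ 0.02 -0.  ]
mid [ 0.5231 -0.0546  0.012 ] head -3.1 len 0.1194 ztop 0.024 ends h [ 0.019 -0.001]
mid [ 0.4852 -0.1331  0.012 ] head -19.6 len 0.119 ztop 0.0245 ends h [ 0.02  -0.001]
mid [0.3845 0.3693 0.0546] head 63.0 len 0.0938 ztop 0.0666 ends h [ 0.063 -0.001]
shift cm [ 28.33   5.11 -24.45] pos [0.3828 0.3667 0.1809] t 25.25 gap 0.0511 F [-1.1  1.  -0.6]
q [-0.72  0.73 -0.19  1.73  0.19  0.71 -1.48] yaw x -26.7 tilt y [ 0.001 -0.    -1.   ]
turn [-0.001  0.933  0.001]
```

View pics/s9z.png

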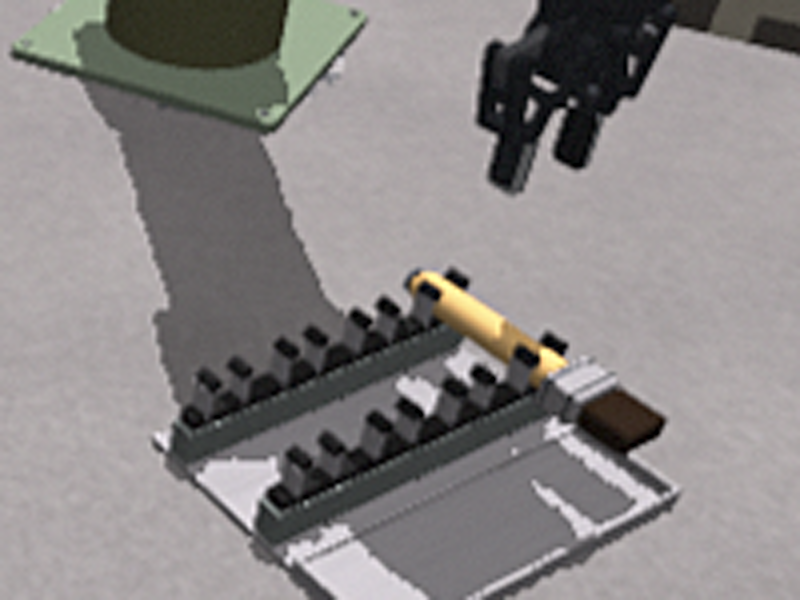

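Request:
arm_command --plan '[3.2,0,-2.75,0,0,0,0.2,3.2,0,-2.75,0,0,0,0.2,3.2,0,-2.75,0,0,0,0.2,3.2,0,-2.75,0,0,0,0.2,3.2,0,-2.75,0,0,0,0.2,3.2,0,-2.75,0,0,0,0.2,3.2,0,-2.75,0,0,0,0.2,2.5,0,-2.2,0,0,0,0.2,1.5,0,-1.2,0,0,0,0.2,0,0,0,0,0,0,0.2]'

```text
time_s: 26.25
tool_pos: [0.5177, 0.0325, 0.1717]
tool_rot: [[0.895, -0.013, 0.446], [-0.446, -0.003, 0.895], [-0.01, -1.0, -0.009]]
force: [-0.3, 0.8, -0.7]
finger_gap: 0.0511
```

Request:
arm_command --plan '[0,0,0,0,0.14,0,0.2,0,0,0,0,0.14,0,0.2,0,0,0,0,0.14,0,0.2,0,0,0,0,0.14,0,0.2,0,0,0,0,0.14,0,0.2,0,0,0,0,0.12,0,0.2,0,0,0,0,0.11,0,0.2,0,0,0,0,0,0,0.2]'

```text
time_s: 27.05
tool_pos: [0.5134, 0.0368, 0.1659]
tool_rot: [[0.144, -0.024, 0.989], [-0.99, -0.003, 0.144], [-0.001, -1.0, -0.024]]
force: [-0.2, 0.2, -0.4]
finger_gap: 0.0512
```

```bash
python3 g.py .526 .021 .06 -80.2
```

```text
shift cm [ 1.75 10.56  1.27] pos [0.5134 0.0368 0.1659] t 27.05 gap 0.0512 F [-0.2  0.2 -0.4]
q [-0.14  0.74  0.    1.78 -0.01  0.65 -1.55] yaw x -81.7 tilt y [-0.024 -0.003 -1.   ]
turn [ 0.024 -0.026 -0.001]
```

Request:
arm_command --plan '[1,0,0.7,0.024,-0.026,0,0.2,0.7,1,0.5,0,0,0,0.2,0,2,0,0,0,0,0.2,0,2,0,0,0,0,0.2,0,2,0,0,0,0,0.2,0,1.5,0,0,0,0,0.2,0,0.5,0,0,0,0,0.2,0,0,0,0,0,0,0.2]'

```text
time_s: 27.85
tool_pos: [0.5262, 0.0239, 0.0665]
tool_rot: [[0.19, -0.008, 0.982], [-0.982, 0.002, 0.19], [-0.004, -1.0, -0.008]]
force: [1.2, -0.0, 0.6]
finger_gap: 0.0511
```

```bash
python3 g.py .526 .021 .013 -80.2
```

```text
shift cm [ 0.3   5.35 -0.03] pos [0.5262 0.0239 0.0665] t 27.85 gap 0.0511 F [ 1.2 -0.   0.6]
q [-0.1   0.91 -0.01  1.82  0.02  0.42 -1.5 ] yaw x -79.0 tilt y [-0.008  0.002 -1.   ]
turn [ 0.008  0.02  -0.004]
```

Request:
arm_command --plan '[0.3,0.8,0,0.008,0.02,-0.004,0.2,0,1.2,0,0,0,0,0.2,0,1.2,0,0,0,0,0.2,0,1,0,0,0,0,0.2,0,0.5,0,0,0,0,0.2,0,0,0,0,0,0,0.2]'

```text
time_s: 28.45
tool_pos: [0.5273, 0.0216, 0.0171]
tool_rot: [[0.174, 0.001, 0.985], [-0.985, 0.001, 0.174], [-0.0, -1.0, 0.001]]
force: [-0.7, -0.2, 1.2]
finger_gap: 0.051
```

```bash
python3 g.py .526 .021 .013 -80.2
```

```text
shift cm [ 0.03  0.41 -0.14] pos [0.5273 0.0216 0.0171] t 28.45 gap 0.051 F [-0.7 -0.2  1.2]
q [-0.1   1.01 -0.01  1.83  0.02  0.3  -1.51] yaw x -80.0 tilt y [ 0.001  0.001 -1.   ]
turn [-0.001  0.004 -0.   ]
```

Request:
arm_command --plan '[0,0.3,-0.1,0,0,0,0.2,0,0,0,0,0,0,-1,0,0,0,0,0,0,-1,0,0,0,0,0,0,-1,0,0,0,0,0,0,-1,0,0,0,0,0,0,-1]' --newtons 80

```text
time_s: 29.05
tool_pos: [0.5267, 0.0215, 0.0151]
tool_rot: [[0.174, 0.002, 0.985], [-0.985, 0.001, 0.174], [-0.0, -1.0, 0.002]]
force: [-0.4, 1.0, -0.4]
finger_gap: 0.0214
```

Request:
arm_command --plan '[0,0,0,0,0,0,-1,0,-1,0,0,0,0,-1,0,-2,0,0,0,0,-1,0,-3,0,0,0,0,-1,0,-3,0,0,0,0,-1,0,-3,0,0,0,0,-1,0,-2,0,0,0,0,-1,0,-0.5,0,0,-0.14,0,-1,0,0,0,0,-0.14,0,-1,0,0,0,0,-0.14,0,-1]'

```text
time_s: 30.05
tool_pos: [0.5258, 0.0213, 0.1721]
tool_rot: [[0.57, 0.005, 0.822], [-0.822, -0.0, 0.57], [0.003, -1.0, 0.004]]
force: [0.3, 0.3, -0.3]
finger_gap: 0.0213
```

Request:
arm_command --plan '[0,0,0,0,-0.14,0,-1,0,0,0,0,-0.14,0,-1,0,0,0,0,-0.13,0,-1,0,0,0,0,-0.1,0,-1,0,0,0,0,0,0,-1]'

```text
time_s: 30.55
tool_pos: [0.5254, 0.0202, 0.1761]
tool_rot: [[0.909, 0.008, 0.416], [-0.416, -0.003, 0.909], [0.008, -1.0, 0.001]]
force: [-0.2, 0.2, -0.1]
finger_gap: 0.0212
```

```bash
python3 g.py .4404 .3382 .15 -26.75
```

```text
shift cm [-20.98   2.46  25.38] pos [0.5254 0.0202 0.1761] t 30.55 gap 0.0212 F [-0.2  0.2 -0.1]
q [ 0.06  0.73 -0.29  1.75  0.31  0.69 -0.84] yaw x -24.6 tilt y [ 0.008 -0.003 -1.   ]
turn [-0.001  0.038  0.008]
```

Request:
arm_command --plan '[-2.2,0,2.7,-0.001,0.038,0.008,-1,-2.2,0,2.7,0,0,0,-1,-2.2,0,2.7,0,0,0,-1,-2.2,0,2.7,0,0,0,-1,-2.2,0,2.7,0,0,0,-1,-2.2,0,2.7,0,0,0,-1,-2.2,0,2.7,0,0,0,-1,-2.2,0,2.5,0,0,0,-1,-1.2,0,1.5,0,0,0,-1,0,0,0,0,0,0,-1]'

```text
time_s: 31.55
tool_pos: [0.4609, 0.3199, 0.1797]
tool_rot: [[0.873, 0.004, 0.487], [-0.487, -0.001, 0.873], [0.004, -1.0, 0.001]]
force: [0.7, 0.3, -0.6]
finger_gap: 0.0212
```

```bash
python3 g.py .4404 .3382 .12 -26.75
```

```text
shift cm [-2.7   5.96  0.6 ] pos [0.4609 0.3199 0.1797] t 31.55 gap 0.0212 F [ 0.7  0.3 -0.6]
q [-0.56  0.77 -0.2   1.62  0.21  0.77 -1.36] yaw x -29.1 tilt y [ 0.004 -0.001 -1.   ]
turn [-0.001 -0.042  0.004]
```

Request:
arm_command --plan '[-1.4,0,0.4,0,-0.042,0.004,-1,-1.2,0,0.2,0,0,0,-1,0,1,0,0,0,0,-1,0,2,0,0,0,0,-1,0,2,0,0,0,0,-1,0,1,0,0,0,0,-1,0,0,0,0,0,0,-1]'

```text
time_s: 32.25
tool_pos: [0.4396, 0.3355, 0.117]
tool_rot: [[0.89, 0.001, 0.455], [-0.455, -0.001, 0.89], [0.001, -1.0, -0.0]]
force: [0.5, 0.2, -1.0]
finger_gap: 0.0216
```

```bash
python3 g.py .4404 .3382 .092 -26.75
```

```text
shift cm [-0.05  2.5   0.28] pos [0.4396 0.3355 0.117 ] t 32.25 gap 0.0216 F [ 0.5  0.2 -1. ]
q [-0.62  0.85 -0.18  1.7   0.24  0.61 -1.41] yaw x -27.1 tilt y [ 0.001 -0.001 -1.   ]
turn [ 0.    -0.006  0.001]
```

Request:
arm_command --plan '[0,0.5,0.25,0,-0.006,0.001,-1,0,1,0,0,0,0,-1,0,0.8,0,0,0,0,-1,0,0,0,0,0,0,-1]'

```text
time_s: 32.65
tool_pos: [0.4416, 0.3378, 0.0934]
tool_rot: [[0.893, 0.002, 0.451], [-0.451, 0.001, 0.893], [0.001, -1.0, 0.001]]
force: [-0.1, -0.1, -0.4]
finger_gap: 0.0214
```

```bash
python3 g.py .4404 .3382 .0581 -26.75
```

```text
shift cm [-0.13  3.52 -0.02] pos [0.4416 0.3378 0.0934] t 32.65 gap 0.0214 F [-0.1 -0.1 -0.4]
q [-0.62  0.89 -0.17  1.71  0.25  0.56 -1.41] yaw x -26.8 tilt y [ 0.002  0.001 -1.   ]
turn [-0.001 -0.001  0.001]
```

Request:
arm_command --plan '[-0.12,0.5,0,0,0,0,-1,0,0.5,0,0,0,0,-1,0,0.5,0,0,0,0,-1,0,0.5,0,0,0,0,-1,0,0.5,0,0,0,0,-1,0,0.3,0,0,0,0,-1]'

```text
time_s: 33.25
tool_pos: [0.4414, 0.3399, 0.0654]
tool_rot: [[0.893, 0.005, 0.451], [-0.451, 0.004, 0.893], [0.002, -1.0, 0.006]]
force: [0.1, 0.1, 2.0]
finger_gap: 0.0215
```

```bash
python3 g.py .4404 .3382 .0581 -26.75
```

```text
shift cm [-0.01  0.73 -0.2 ] pos [0.4414 0.3399 0.0654] t 33.25 gap 0.0215 F [0.1 0.1 2. ]
q [-0.63  0.94 -0.15  1.72  0.26  0.5  -1.43] yaw x -26.8 tilt y [ 0.005  0.004 -1.   ]
turn [-0.006 -0.001  0.002]
```

Request:
arm_command --plan '[0,0.4,0,-0.006,0,0.002,-1,0,0.3,0,0,0,0,-1,0,0.1,0,0,0,0,-1]'

```text
time_s: 33.55
tool_pos: [0.4412, 0.3399, 0.0573]
tool_rot: [[0.893, -0.0, 0.451], [-0.451, -0.001, 0.893], [0.0, -1.0, -0.001]]
force: [-8.8, -6.6, 46.8]
finger_gap: 0.0209
```

```bash
python3 g.py .4404 .3382 .0581 -26.75
```

```text
shift cm [ 0.01 -0.08 -0.19] pos [0.4412 0.3399 0.0573] t 33.55 gap 0.0209 F [-8.8 -6.6 46.8]
q [-0.64  0.96 -0.15  1.72  0.27  0.49 -1.43] yaw x -26.8 tilt y [-0.    -0.001 -1.   ]
turn [ 0.001 -0.001  0.   ]
```

Request:
arm_command --plan '[0,-0.05,0,0,0,0,-1,0,0,0,0,0,0,0.1,0,0,0,0,0,0,0.1,0,0,0,0,0,0,0.1,0,-1,0,0,0,0,0.1,0,-2,0,0,0,0,0.1,0,-3,0,0,0,0,0.1,0,-3,0,0,0,0,0.1,0,-3,0,0,0,0,0.2,0,0,0,0,0,0,0.2]'

```text
time_s: 34.55
tool_pos: [0.4411, 0.3398, 0.1848]
tool_rot: [[0.893, -0.0, 0.45], [-0.45, -0.001, 0.893], [0.0, -1.0, -0.001]]
force: [-0.0, 0.5, -1.4]
finger_gap: 0.0514
```

```bash
python3 r.py s10; python3 b.py t10; python3 g.py .522 -.0545 .13 -92.5
```

```text
st 2 -0.09 36 ztop 0.0705 u [-0.055 -0.031]
st 2 -0.03 195 ztop 0.0687 u [-0.03  0.03]
st 2 0.03 65 ztop 0.0699 u [0.031 0.062]
st 3 -0.09 45 ztop 0.0717 u [-0.058 -0.03 ]
st 3 -0.03 185 ztop 0.0685 u [-0.03  0.03]
st 3 0.03 67 ztop 0.0714 u [0.03  0.061]
mid [ 0.5231 -0.0546  0.012 ] head -3.2 len 0.1194 ztop 0.0242 ends h [-0.    0.02]
mid [ 0.4844 -0.1328  0.012 ] head -19.6 len 0.1207 ztop 0.0246 ends h [ 0.02  -0.001]
mid [0.4324 0.3218 0.0545] head -116.3 len 0.1014 ztop 0.0665 ends h [0.656   nan]
mid [0.3841 0.3694 0.0548] head 63.0 len 0.1007 ztop 0.0668 ends h [nan  0.]
shift cm [ 25.02   5.29 -31.43] pos [0.4403 0.339  0.1817] t 34.65 gap 0.0514 F [ 0.2  0.2 -0.5]
q [-0.6   0.76 -0.21  1.63  0.21  0.78 -1.38] yaw x -26.8 tilt y [-0.003 -0.004 -1.   ]
turn [0.005 1.147 0.002]
  return np.nanmean(a, axis, out=out, keepdims=keepdims)
```

View pics/s10z.png

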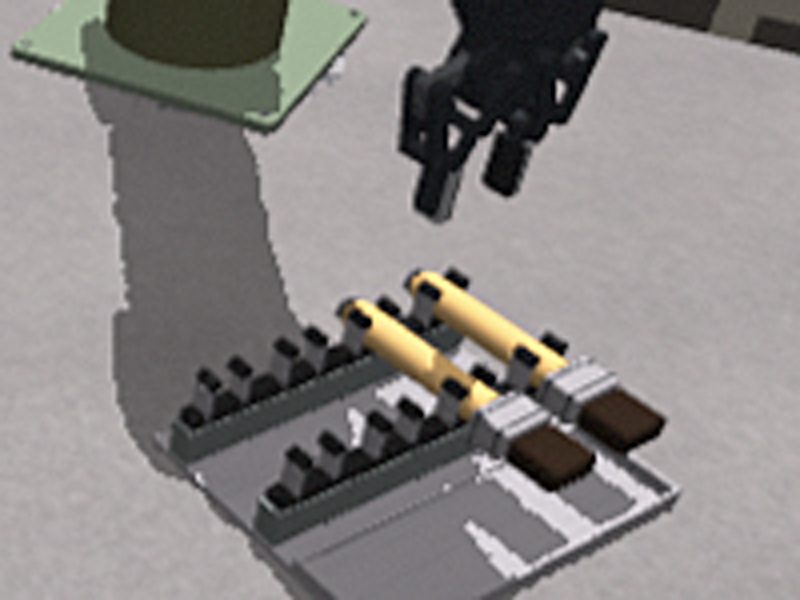

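Request:
arm_command --plan '[2.8,0,-3.5,0,0,0,0.2,2.8,0,-3.5,0,0,0,0.2,2.8,0,-3.5,0,0,0,0.2,2.8,0,-3.5,0,0,0,0.2,2.8,0,-3.5,0,0,0,0.2,2.8,0,-3.5,0,0,0,0.2,2.8,0,-3.5,0,0,0,0.2,2.4,0,-3,0,0,0,0.2,1.5,0,-1.9,0,0,0,0.2,0,0,0,0,0.14,0,0.2]'

```text
time_s: 35.65
tool_pos: [0.516, -0.0442, 0.1739]
tool_rot: [[0.823, -0.017, 0.568], [-0.568, -0.005, 0.823], [-0.011, -1.0, -0.014]]
force: [0.4, 1.5, 1.0]
finger_gap: 0.0514
```

Request:
arm_command --plan '[0,0,0,0,0.14,0,0.2,0,0,0,0,0.14,0,0.2,0,0,0,0,0.14,0,0.2,0,0,0,0,0.14,0,0.2,0,0,0,0,0.14,0,0.2,0,0,0,0,0.14,0,0.2,0,0,0,0,0.1,0,0.2,0,0,0,0,0.06,0,0.2,0,0,0,0,0,0,0.2]'

```text
time_s: 36.55
tool_pos: [0.512, -0.046, 0.1662]
tool_rot: [[-0.083, -0.031, 0.996], [-0.997, -0.006, -0.083], [0.008, -1.0, -0.03]]
force: [-0.2, -0.2, -0.3]
finger_gap: 0.0513
```

```bash
python3 g.py .522 -.0545 .06 -93.1
```

```text
shift cm [ 0.68 10.59  1.38] pos [ 0.512  -0.046   0.1662] t 36.55 gap 0.0513 F [-0.2 -0.2 -0.3]
q [-0.    0.74  0.05  1.77 -0.05  0.66 -1.58] yaw x -94.7 tilt y [-0.031 -0.006 -1.   ]
turn [ 0.03  -0.029  0.008]
```

Request:
arm_command --plan '[0.4,0,0.7,0.03,-0.029,0.008,0.2,0.2,1,0.5,0,0,0,0.2,0,2,0,0,0,0,0.2,0,2,0,0,0,0,0.2,0,2,0,0,0,0,0.2,0,1.5,0,0,0,0,0.2,0,0.5,0,0,0,0,0.2,0,0,0,0,0,0,0.2]'

```text
time_s: 37.35
tool_pos: [0.522, -0.0527, 0.0663]
tool_rot: [[-0.045, -0.01, 0.999], [-0.999, 0.001, -0.045], [-0.0, -1.0, -0.01]]
force: [0.1, 0.1, 0.7]
finger_gap: 0.0512
```

```bash
python3 g.py .522 -.0545 .0135 -93.1
```

```text
shift cm [0.18 5.28 0.06] pos [ 0.522  -0.0527  0.0663] t 37.35 gap 0.0512 F [0.1 0.1 0.7]
q [ 0.03  0.91  0.02  1.82 -0.04  0.41 -1.54] yaw x -92.6 tilt y [-0.01   0.001 -1.   ]
turn [ 0.01   0.009 -0.   ]
```

Request:
arm_command --plan '[0.18,0.8,0,0.01,0.01,0,0.2,0,1.2,0,0,0,0,0.2,0,1.2,0,0,0,0,0.2,0,1,0,0,0,0,0.2,0,0.6,0,0,0,0,0.2,0,0.2,0,0,0,0,0.2,0,0,0,0,0,0,0.2]'

```text
time_s: 38.05
tool_pos: [0.5225, -0.0542, 0.0136]
tool_rot: [[-0.053, 0.0, 0.999], [-0.999, 0.0, -0.053], [-0.0, -1.0, 0.0]]
force: [-1.2, 0.2, -0.2]
finger_gap: 0.0513
```

```bash
python3 g.py .522 -.0545 .0135 -93.1
```

```text
shift cm [ 0.03  0.01 -0.05] pos [ 0.5225 -0.0542  0.0136] t 38.05 gap 0.0513 F [-1.2  0.2 -0.2]
q [ 0.04  1.01  0.01  1.84 -0.04  0.29 -1.54] yaw x -93.0 tilt y [ 0.  0. -1.]
turn [-0.     0.001 -0.   ]
```

Request:
arm_command --plan '[0,0,0,0,0,0,-1,0,0,0,0,0,0,-1,0,0,0,0,0,0,-1,0,0,0,0,0,0,-1,0,0,0,0,0,0,-1,0,0,0,0,0,0,-1]' --newtons 80

```text
time_s: 38.65
tool_pos: [0.5231, -0.0542, 0.015]
tool_rot: [[-0.053, 0.002, 0.999], [-0.999, 0.0, -0.053], [-0.0, -1.0, 0.002]]
force: [-0.1, -0.7, -0.5]
finger_gap: 0.0214
```

Request:
arm_command --plan '[0,-1,0,0,0,0,-1,0,-2,0,0,0,0,-1,0,-3,0,0,0,0,-1,0,-3,0,0,0,0,-1,0,-3,0,0,0,0,-1,0,-2,0,0,0,0,-1,0,-0.5,0,0,-0.14,0,-1,0,0,0,0,-0.14,0,-1,0,0,0,0,-0.14,0,-1,0,0,0,0,-0.14,0,-1]'

```text
time_s: 39.65
tool_pos: [0.5221, -0.0544, 0.1728]
tool_rot: [[0.501, 0.005, 0.865], [-0.865, -0.002, 0.501], [0.004, -1.0, 0.004]]
force: [-0.1, 0.1, -1.2]
finger_gap: 0.0212
```

Request:
arm_command --plan '[0,0,0,0,-0.14,0,-1,0,0,0,0,-0.14,0,-1,0,0,0,0,-0.13,0,-1,0,0,0,0,-0.1,0,-1,0,0,0,0,0,0,-1]'

```text
time_s: 40.15
tool_pos: [0.5215, -0.0556, 0.1765]
tool_rot: [[0.872, 0.008, 0.489], [-0.489, -0.004, 0.872], [0.009, -1.0, -0.0]]
force: [-0.5, -0.2, -1.1]
finger_gap: 0.0212
```

```bash
python3 g.py .4976 .3094 .17 -26.75
```

```text
shift cm [-19.95   0.47  30.66] pos [ 0.5215 -0.0556  0.1765] t 40.15 gap 0.0212 F [-0.5 -0.2 -1.1]
q [ 0.2   0.73 -0.29  1.76  0.31  0.69 -0.77] yaw x -29.3 tilt y [ 0.008 -0.004 -1.   ]
turn [ 0.    -0.044  0.009]
```

Request:
arm_command --plan '[0,0,0,0,-0.044,0.009,-1,-2.1,0,3.6,0,0,0,-1,-2.1,0,3.6,0,0,0,-1,-2.1,0,3.6,0,0,0,-1,-2.1,0,3.6,0,0,0,-1,-2.1,0,3.6,0,0,0,-1,-2.1,0,3.6,0,0,0,-1,-2.1,0,3.6,0,0,0,-1,-2,0,3,0,0,0,-1,0,0,0,0,0,0,-1]'

```text
time_s: 41.15
tool_pos: [0.5031, 0.2823, 0.1798]
tool_rot: [[0.874, 0.002, 0.486], [-0.486, -0.002, 0.874], [0.003, -1.0, -0.001]]
force: [0.8, -1.4, -0.1]
finger_gap: 0.0214
```

```bash
python3 g.py .4976 .3094 .12 -26.75
```

```text
shift cm [-1.81  5.97  2.11] pos [0.5031 0.2823 0.1798] t 41.15 gap 0.0214 F [ 0.8 -1.4 -0.1]
q [-0.45  0.79 -0.23  1.56  0.22  0.82 -1.28] yaw x -29.1 tilt y [ 0.002 -0.002 -1.   ]
turn [ 0.001 -0.04   0.003]
```

Request:
arm_command --plan '[-0.9,0,1,0,-0.04,0.003,-1,-0.8,0,1,0,0,0,-1,0,1,0,0,0,0,-1,0,2,0,0,0,0,-1,0,2,0,0,0,0,-1,0,1,0,0,0,0,-1,0,0,0,0,0,0,-1]'

```text
time_s: 41.85
tool_pos: [0.4972, 0.3078, 0.1169]
tool_rot: [[0.89, 0.0, 0.457], [-0.457, -0.003, 0.89], [0.002, -1.0, -0.002]]
force: [0.4, 0.2, -0.2]
finger_gap: 0.0215
```

```bash
python3 g.py .4976 .3094 .092 -26.75
```

```text
shift cm [-0.04  2.49  0.17] pos [0.4972 0.3078 0.1169] t 41.85 gap 0.0215 F [ 0.4  0.2 -0.2]
q [-0.51  0.89 -0.21  1.58  0.26  0.7  -1.31] yaw x -27.2 tilt y [ 0.    -0.003 -1.   ]
turn [ 0.002 -0.008  0.001]
```

Request:
arm_command --plan '[-0.05,0.5,0.1,0.002,-0.008,0.001,-1,0,1,0,0,0,0,-1,0,0.8,0,0,0,0,-1,0,0,0,0,0,0,-1]'

```text
time_s: 42.25
tool_pos: [0.498, 0.3086, 0.0933]
tool_rot: [[0.893, 0.002, 0.451], [-0.451, 0.001, 0.893], [0.001, -1.0, 0.001]]
force: [0.2, -0.3, -1.6]
finger_gap: 0.0214
```

```bash
python3 g.py .4976 .3094 .058 -26.75
```

```text
shift cm [-0.08  3.53  0.05] pos [0.498  0.3086 0.0933] t 42.25 gap 0.0214 F [ 0.2 -0.3 -1.6]
q [-0.51  0.93 -0.2   1.59  0.27  0.65 -1.31] yaw x -26.8 tilt y [ 0.002  0.001 -1.   ]
turn [-0.001 -0.001  0.001]
```

Request:
arm_command --plan '[-0.08,0.5,0,0,0,0,-1,0,0.5,0,0,0,0,-1,0,0.5,0,0,0,0,-1,0,0.5,0,0,0,0,-1,0,0.5,0,0,0,0,-1,0,0.3,0,0,0,0,-1]'

```text
time_s: 42.85
tool_pos: [0.4984, 0.3106, 0.0656]
tool_rot: [[0.893, 0.006, 0.45], [-0.451, 0.004, 0.893], [0.003, -1.0, 0.006]]
force: [-1.3, 0.5, 1.9]
finger_gap: 0.0213
```

```bash
python3 g.py .4976 .3094 .058 -26.75
```

```text
shift cm [-0.03  0.76 -0.15] pos [0.4984 0.3106 0.0656] t 42.85 gap 0.0213 F [-1.3  0.5  1.9]
q [-0.52  0.97 -0.19  1.61  0.28  0.59 -1.33] yaw x -26.8 tilt y [ 0.006  0.004 -1.   ]
turn [-0.006 -0.     0.003]
```

Request:
arm_command --plan '[0,0.4,0,-0.006,0,0.003,-1,0,0.3,0,0,0,0,-1,0,0.1,0,0,0,0,-1]'

```text
time_s: 43.15
tool_pos: [0.4982, 0.3106, 0.0571]
tool_rot: [[0.893, -0.001, 0.45], [-0.45, -0.001, 0.893], [-0.0, -1.0, -0.001]]
force: [-7.8, -4.8, 34.6]
finger_gap: 0.0211
```

Request:
arm_command --plan '[0,-0.05,0,0,0,0,-1,0,0,0,0,0,0,0.1,0,0,0,0,0,0,0.1,0,0,0,0,0,0,0.1,0,-1,0,0,0,0,0.1,0,-2,0,0,0,0,0.1,0,-3,0,0,0,0,0.1,0,-3,0,0,0,0,0.1,0,-3,0,0,0,0,0.2,0,0,0,0,0,0,0.2]'

```text
time_s: 44.15
tool_pos: [0.4983, 0.3105, 0.1849]
tool_rot: [[0.893, 0.0, 0.45], [-0.45, -0.0, 0.893], [0.0, -1.0, -0.0]]
force: [-0.7, -0.8, -1.8]
finger_gap: 0.0514
```

```bash
python3 r.py s11; python3 b.py t11 2>/dev/null; python3 g.py .484 -.133 .13 -109.6
```

```text
st 1 -0.09 46 ztop 0.0716 u [-0.058 -0.03 ]
st 1 -0.03 196 ztop 0.0685 u [-0.029  0.03 ]
st 1 0.03 61 ztop 0.0708 u [0.031 0.058]
st 2 -0.09 40 ztop 0.0711 u [-0.058 -0.03 ]
st 2 -0.03 193 ztop 0.0682 u [-0.03  0.03]
st 2 0.03 73 ztop 0.0707 u [0.03  0.062]
st 3 -0.09 43 ztop 0.0711 u [-0.058 -0.03 ]
st 3 -0.03 189 ztop 0.0679 u [-0.029  0.03 ]
st 3 0.03 62 ztop 0.0708 u [0.031 0.061]
mid [ 0.4852 -0.1331  0.012 ] head -19.6 len 0.1199 ztop 0.0245 ends h [ 0.02  -0.001]
mid [0.499  0.3112 0.0553] head 63.6 len 0.1078 ztop 0.0673 ends h [  nan 0.631]
mid [0.4427 0.3416 0.0547] head 62.3 len 0.079 ztop 0.0667 ends h [  nan 0.664]
shift cm [ 18.75   5.29 -40.12] pos [0.4973 0.3098 0.1816] t 44.25 gap 0.0513 F [-0.4 -0.2 -0.5]
q [-0.49  0.8  -0.24  1.51  0.23  0.86 -1.28] yaw x -26.8 tilt y [-0.003 -0.003 -1.   ]
turn [5.000e-03 1.446e+00 1.000e-03]
```

View pics/s11z.png

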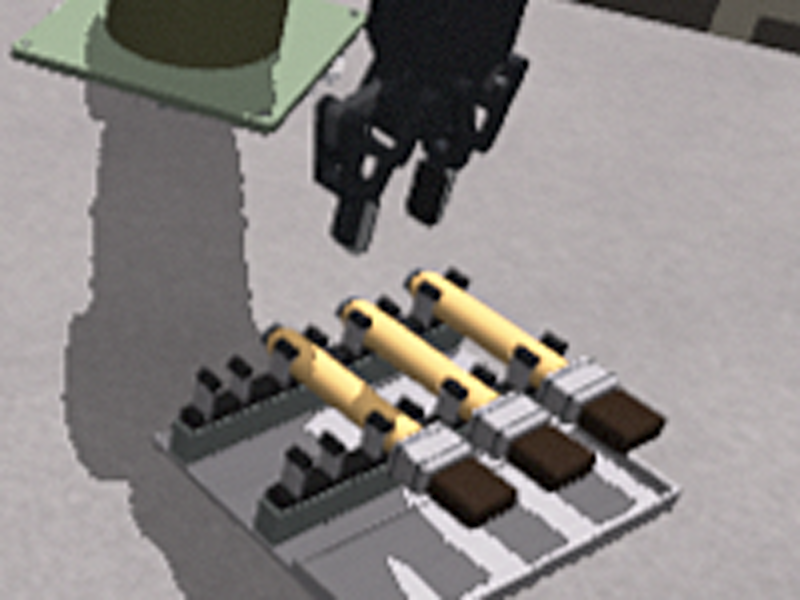

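Request:
arm_command --plan '[1.9,-0.3,-4,0,0,0,0.2,1.9,0,-4,0,0,0,0.2,1.9,0,-4,0,0,0,0.2,1.9,0,-4,0,0,0,0.2,1.9,0,-4,0,0,0,0.2,1.9,0,-4,0,0,0,0.2,1.9,0,-4,0,0,0,0.2,1.9,0,-4,0,0,0,0.2,1.9,0,-3.5,0,0,0,0.2,0.9,0,-2,0,0,0,0.2]'

```text
time_s: 45.25
tool_pos: [0.4843, -0.1189, 0.1779]
tool_rot: [[0.896, -0.017, 0.444], [-0.444, -0.002, 0.896], [-0.014, -1.0, -0.009]]
force: [-0.4, 1.2, 0.6]
finger_gap: 0.0511
```

Request:
arm_command --plan '[0,0,0,0,0.14,0,0.2,0,0,0,0,0.14,0,0.2,0,0,0,0,0.14,0,0.2,0,0,0,0,0.14,0,0.2,0,0,0,0,0.14,0,0.2,0,0,0,0,0.14,0,0.2,0,0,0,0,0.14,0,0.2,0,0,0,0,0.14,0,0.2,0,0,0,0,0.14,0,0.2,0,0,0,0,0,0,0.2]'

```text
time_s: 46.25
tool_pos: [0.4791, -0.1237, 0.1701]
tool_rot: [[-0.205, -0.031, 0.978], [-0.979, -0.001, -0.206], [0.007, -1.0, -0.03]]
force: [0.5, 0.9, 0.1]
finger_gap: 0.0512
```

```bash
python3 g.py .4848 -.133 .16 -109.6
```

```text
shift cm [0.79 0.99 0.78] pos [ 0.4791 -0.1237  0.1701] t 46.25 gap 0.0512 F [0.5 0.9 0.1]
q [ 0.15  0.71  0.07  1.84 -0.06  0.63 -1.53] yaw x -101.9 tilt y [-0.031 -0.001 -1.   ]
turn [0.03  0.135 0.009]
```

Request:
arm_command --plan '[0.4,0,0.3,0.03,0.08,0.009,0.2,0.4,0,0.4,0,0.055,0,0.2,0,0,0,0,0,0,0.2,0,1,0,0,0,0,0.2,0,2,0,0,0,0,0.2,0,2,0,0,0,0,0.2,0,2,0,0,0,0,0.2,0,1.5,0,0,0,0,0.2,0,0,0,0,0,0,0.2]'

```text
time_s: 47.15
tool_pos: [0.4826, -0.1319, 0.0771]
tool_rot: [[-0.313, -0.006, 0.95], [-0.95, 0.003, -0.313], [-0.001, -1.0, -0.007]]
force: [0.4, 0.4, 1.9]
finger_gap: 0.0513
```

```bash
python3 g.py .4848 -.133 .0135 -109.6
```

```text
shift cm [0.04 6.36 0.29] pos [ 0.4826 -0.1319  0.0771] t 47.15 gap 0.0513 F [0.4 0.4 1.9]
q [ 0.18  0.88  0.05  1.91 -0.12  0.36 -1.57] yaw x -108.2 tilt y [-0.006  0.003 -1.   ]
turn [ 0.007  0.024 -0.   ]
```

Request:
arm_command --plan '[0.04,1,0.2,0.007,0.024,0,0.2,0,1.5,0,0,0,0,0.2,0,1.5,0,0,0,0,0.2,0,1,0,0,0,0,0.2,0,0.6,0,0,0,0,0.2,0,0.2,0,0,0,0,0.2,0,0,0,0,0,0,0.2]'

```text
time_s: 47.85
tool_pos: [0.485, -0.1322, 0.0182]
tool_rot: [[-0.328, 0.001, 0.945], [-0.945, 0.002, -0.328], [-0.002, -1.0, 0.0]]
force: [0.4, 0.3, 0.6]
finger_gap: 0.0515
```

```bash
python3 g.py .4848 -.133 .0135 -109.6
```

```text
shift cm [0.08 0.47 0.  ] pos [ 0.485  -0.1322  0.0182] t 47.85 gap 0.0515 F [0.4 0.3 0.6]
q [ 0.19  0.99  0.03  1.92 -0.13  0.23 -1.58] yaw x -109.1 tilt y [ 0.001  0.002 -1.   ]
turn [-0.     0.008 -0.002]
```

Request:
arm_command --plan '[0.08,0.4,0,0,0.008,-0.002,0.2,0,0,0,0,0,0,-1,0,0,0,0,0,0,-1,0,0,0,0,0,0,-1,0,0,0,0,0,0,-1,0,0,0,0,0,0,-1,0,0,0,0,0,0,-1]' --newtons 80

```text
time_s: 48.55
tool_pos: [0.4853, -0.1332, 0.0156]
tool_rot: [[-0.336, 0.002, 0.942], [-0.942, -0.001, -0.336], [0.0, -1.0, 0.002]]
force: [0.0, 0.9, -0.5]
finger_gap: 0.0213
```

Request:
arm_command --plan '[0,-1,0,0,0,0,-1,0,-2,0,0,0,0,-1,0,-3,0,0,0,0,-1,0,-3,0,0,0,0,-1,0,-3,0,0,0,0,-1,0,-2.5,0,0,0,0,-1,0,-1,0,0,0,0,-1,0,0,0,0,-0.14,0,-1,0,0,0,0,-0.14,0,-1,0,0,0,0,-0.14,0,-1]'

```text
time_s: 49.55
tool_pos: [0.484, -0.1328, 0.1836]
tool_rot: [[0.089, 0.005, 0.996], [-0.996, -0.002, 0.089], [0.003, -1.0, 0.004]]
force: [-0.6, 0.3, -1.6]
finger_gap: 0.0213
```

Request:
arm_command --plan '[0,0,0,0,-0.14,0,-1,0,0,0,0,-0.14,0,-1,0,0,0,0,-0.14,0,-1,0,0,0,0,-0.14,0,-1,0,0,0,0,-0.14,0,-1,0,0,0,0,-0.14,0,-1,0,0,0,0,-0.12,0,-1,0,0,0,0,0,0,-1]'

```text
time_s: 50.35
tool_pos: [0.4823, -0.1343, 0.1894]
tool_rot: [[0.888, 0.007, 0.461], [-0.46, -0.008, 0.888], [0.01, -1.0, -0.004]]
force: [0.1, -0.0, -1.8]
finger_gap: 0.0209
```

```bash
python3 g.py .5547 .2806 .18 -26.75
```

```text
shift cm [-12.69   0.66  40.16] pos [ 0.4823 -0.1343  0.1894] t 50.35 gap 0.0209 F [ 0.1 -0.  -1.8]
q [ 0.39  0.68 -0.33  1.83  0.34  0.68 -0.62] yaw x -27.4 tilt y [ 0.007 -0.008 -1.   ]
turn [ 0.004 -0.012  0.01 ]
```

Request:
arm_command --plan '[-1.4,0,4.2,0.004,-0.012,0.01,-1,-1.4,0,4.2,0,0,0,-1,-1.4,0,4.2,0,0,0,-1,-1.4,0,4.2,0,0,0,-1,-1.4,0,4.2,0,0,0,-1,-1.4,0,4.2,0,0,0,-1,-1.4,0,4.2,0,0,0,-1,-1.2,0,4,0,0,0,-1,-0.7,0,2.5,0,0,0,-1,0,0,0,0,0,0,-1]'

```text
time_s: 51.35
tool_pos: [0.5467, 0.2509, 0.1922]
tool_rot: [[0.871, 0.002, 0.491], [-0.491, -0.003, 0.871], [0.003, -1.0, -0.002]]
force: [0.1, -0.7, -1.3]
finger_gap: 0.0208
```

```bash
python3 g.py .5547 .2806 .13 -26.75
```

```text
shift cm [-0.78  6.21  2.99] pos [0.5467 0.2509 0.1922] t 51.35 gap 0.0208 F [ 0.1 -0.7 -1.3]
q [-0.37  0.81 -0.24  1.44  0.23  0.91 -1.19] yaw x -29.4 tilt y [ 0.002 -0.003 -1.   ]
turn [ 0.002 -0.046  0.003]
```

Request:
arm_command --plan '[-0.5,0,1.4,0.002,-0.046,0.003,-1,-0.4,0,1.4,0,0,0,-1,0,1,0,0,0,0,-1,0,2,0,0,0,0,-1,0,2,0,0,0,0,-1,0,1.2,0,0,0,0,-1,0,0,0,0,0,0,-1]'

```text
time_s: 52.05
tool_pos: [0.5514, 0.277, 0.1289]
tool_rot: [[0.884, 0.001, 0.467], [-0.467, -0.004, 0.884], [0.002, -1.0, -0.003]]
force: [-0.1, 0.0, -0.9]
finger_gap: 0.021
```

```bash
python3 g.py .5547 .2806 .092 -26.75
```

```text
shift cm [0.11 3.69 0.48] pos [0.5514 0.277  0.1289] t 52.05 gap 0.021 F [-0.1  0.  -0.9]
q [-0.41  0.92 -0.23  1.44  0.26  0.81 -1.22] yaw x -27.8 tilt y [ 0.001 -0.004 -1.   ]
turn [ 0.003 -0.019  0.002]
```

Request:
arm_command --plan '[0.05,0,0.45,0.003,-0.019,0.002,-1,0,1,0,0,0,0,-1,0,1.3,0,0,0,0,-1,0,1,0,0,0,0,-1,0,0,0,0,0,0,-1]'

```text
time_s: 52.55
tool_pos: [0.555, 0.2805, 0.0948]
tool_rot: [[0.893, 0.002, 0.451], [-0.451, 0.001, 0.893], [0.002, -1.0, 0.002]]
force: [0.2, 0.1, -0.7]
finger_gap: 0.021
```

```bash
python3 g.py .5547 .2806 .0586 -26.75
```

```text
shift cm [-0.04  3.62 -0.01] pos [0.555  0.2805 0.0948] t 52.55 gap 0.021 F [ 0.2  0.1 -0.7]
q [-0.41  0.97 -0.23  1.45  0.27  0.75 -1.21] yaw x -26.8 tilt y [ 0.002  0.001 -1.   ]
turn [-0.002 -0.001  0.002]
```

Request:
arm_command --plan '[0,0.5,0,-0.002,0,0.002,-1,0,0.5,0,0,0,0,-1,0,0.5,0,0,0,0,-1,0,0.5,0,0,0,0,-1,0,0.5,0,0,0,0,-1,0,0.4,0,0,0,0,-1]'

```text
time_s: 53.15
tool_pos: [0.556, 0.2821, 0.0663]
tool_rot: [[0.893, 0.003, 0.451], [-0.451, 0.003, 0.893], [0.001, -1.0, 0.004]]
force: [-0.7, 1.1, 1.3]
finger_gap: 0.0212
```

```bash
python3 g.py .5547 .2806 .0586 -26.75
```

```text
shift cm [-0.05  0.77 -0.2 ] pos [0.556  0.2821 0.0663] t 53.15 gap 0.0212 F [-0.7  1.1  1.3]
q [-0.42  1.01 -0.22  1.46  0.28  0.7  -1.22] yaw x -26.8 tilt y [ 0.003  0.003 -1.   ]
turn [-0.004 -0.001  0.001]
```

Request:
arm_command --plan '[0,0.4,0,-0.004,0,0.001,-1,0,0.3,0,0,0,0,-1,0,0.1,0,0,0,0,-1]'

```text
time_s: 53.45
tool_pos: [0.5557, 0.2823, 0.058]
tool_rot: [[0.893, -0.0, 0.451], [-0.451, -0.0, 0.893], [-0.0, -1.0, -0.0]]
force: [-8.3, -5.2, 36.0]
finger_gap: 0.021
```

Request:
arm_command --plan '[0,-0.05,0,0,0,0,-1,0,0,0,0,0,0,0.1,0,0,0,0,0,0,0.1,0,0,0,0,0,0,0.1,0,-1,0,0,0,0,0.1,0,-2,0,0,0,0,0.1,0,-3,0,0,0,0,0.1,0,-3,0,0,0,0,0.1,0,-3,0,0,0,0,0.2,0,-3,0,0,0,0,0.2]'

```text
time_s: 54.45
tool_pos: [0.5548, 0.2814, 0.2136]
tool_rot: [[0.893, -0.004, 0.451], [-0.451, -0.003, 0.893], [-0.002, -1.0, -0.004]]
force: [0.6, 0.0, 0.2]
finger_gap: 0.0515
```

Request:
arm_command --plan '[0,-3,-3,0,0,0,0.2,0,-3,-4,0,0,0,0.2,0,0,-4,0,0,0,0.2,0,0,-4,0,0,0,0.2,0,0,-4,0,0,0,0.2,0,0,-3,0,0,0,0.2,0,0,0,0,0,0,0.2]'

```text
time_s: 55.15
tool_pos: [0.4516, 0.0787, 0.2846]
tool_rot: [[0.893, 0.008, 0.45], [-0.45, 0.0, 0.893], [0.007, -1.0, 0.004]]
force: [0.2, 0.2, 1.1]
finger_gap: 0.0511
```

```bash
python3 r.py s12; python3 b.py t12 2>/dev/null; python3 - <<'E'
from m import *
for n,t in(("top","t12"),("scene","s12")):
    p,d=load(t);Q=cloud(n,d)
    m=sel(Q,(.3,.55,-.32,-.15),.112,.135); print(n,"funnel",fitc(hull(Q[m][:,:2])),np.percentile(Q[m][:,2],99))
    m=sel(Q,(.48,.58,-.43,-.33),.212,.222); print("knob",fitc(hull(Q[m][:,:2])),np.percentile(Q[m][:,2],95))
    m=sel(Q,(.6,1.,-.2,.0),.03,.12); print("bottle",fitc(Q[m][:,:2],.034))
    m=sel(Q,(.6,1.,.0,.3),.12,.16); print("tin",fitc(hull(Q[m][:,:2])))
    zoom(n,p,0,0,512,384,1.5,"f_"+n)
E
```

```text
st 0 -0.09 53 ztop 0.0719 u [-0.058 -0.03 ]
st 0 -0.03 205 ztop 0.0689 u [-0.03  0.03]
st 0 0.03 74 ztop 0.0713 u [0.031 0.059]
st 1 -0.09 51 ztop 0.072 u [-0.059 -0.03 ]
st 1 -0.03 196 ztop 0.0684 u [-0.03  0.03]
st 1 0.03 66 ztop 0.0708 u [0.03  0.058]
st 2 -0.09 42 ztop 0.0721 u [-0.057 -0.03 ]
st 2 -0.03 190 ztop 0.0684 u [-0.029  0.029]
st 2 0.03 75 ztop 0.0709 u [0.03  0.062]
st 3 -0.09 41 ztop 0.0713 u [-0.059 -0.03 ]
st 3 -0.03 187 ztop 0.0684 u [-0.03   0.029]
st 3 0.03 65 ztop 0.0708 u [0.03  0.061]
mid [0.5549 0.2793 0.0552] head -116.6 len 0.1053 ztop 0.0672 ends h [  nan 0.063]
mid [0.5234 0.3615 0.0552] head 63.6 len 0.0634 ztop 0.0672 ends h [0.063   nan]
mid [0.4426 0.3418 0.0549] head 63.1 len 0.1209 ztop 0.0669 ends h [0.063   nan]
mid [0.3841 0.3695 0.0551] head 63.9 len 0.1209 ztop 0.0671 ends h [0.063 0.001]
top funnel (array([ 0.4148, -0.2336,  0.0309]), 0.0003) 0.1314565725384371
knob (array([ 0.533 , -0.381 ,  0.0151]), 0.0003) 0.2166930563198732
bottle (array([ 0.7922, -0.0867]), 0.0004)
tin (array([0.7725, 0.08  , 0.0639]), 0.0003)
scene funnel (array([ 0.4156, -0.2344,  0.0323]), 0.0013) 0.1314017909834761
knob (array([ 0.5356, -0.3798,  0.0152]), 0.0009) 0.21823760522293983
bottle (array([ 0.7916, -0.0871]), 0.0007)
tin (array([0.7741, 0.0811, 0.064 ]), 0.0005)
```

View pics/f_top.png

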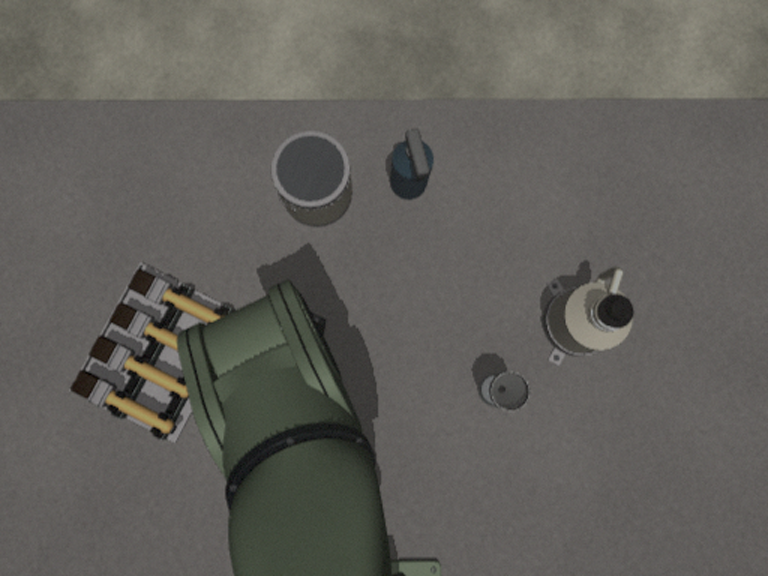

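View pics/f_scene.png

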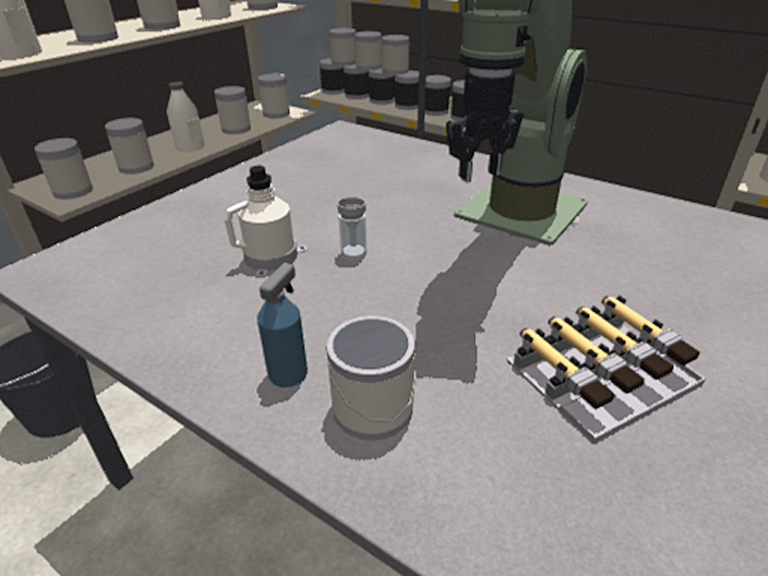

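View pics/s12z.png

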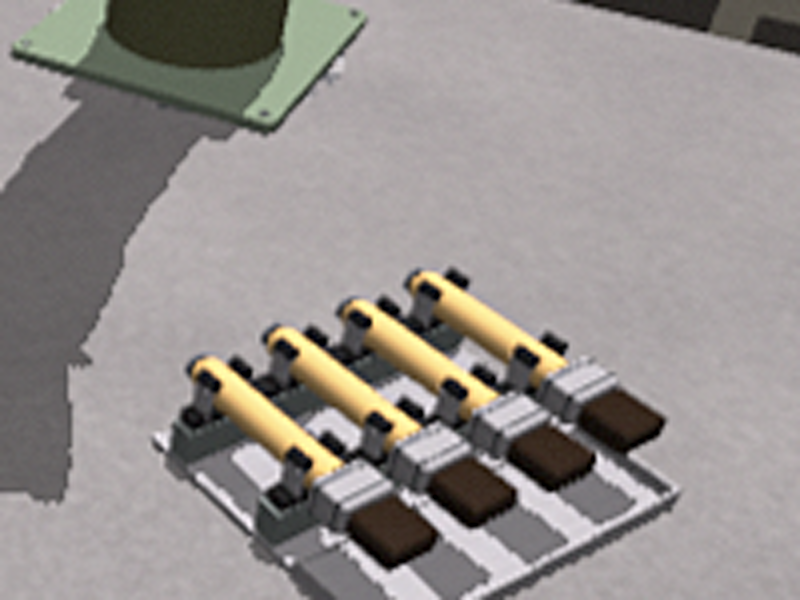

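All four brushes sit in the rack with their handle tops about 67 mm up. The funnel hangs in the jar, the stopper is in the jug neck, and the tin and bottle have not moved. Handing in.

```bash
python3 -c "
from workcell import ctrl,get_state
print(ctrl.close_job(), get_state()['time_s'])"
```

```text
the job is handed in; nothing more can be done
the job is handed in; nothing more can be done
```

The counter is closed down and the job is handed in at about 55 s of the 210 s allowed, with the arm clear of everything.

I moved the funnel from the jug to the drip jar first, then pressed the stopper into the jug. After that I pushed all four brushes, all lying loose, into stations 3, 2, 1 and 0, one each.

Last checks:
- **Funnel:** its rim is about 131 mm up (129 nominal). Its centre moved about 1–2 mm from where I released it. Both views show it level and the jar upright.
- **Stopper:** its knob top is at 216.5–218 mm, so its origin is about 150 mm above the jug's foot. It looks straight, though the two cameras disagree by about 2 mm on its position, close to their calibration error.
- **Brushes:** handle tops are about 67 mm up, as expected for a seated handle. The close-up shows both clips of each holding, with the bristles over the trough. In the last top view the arm hid part of the rack, so the scene camera is the main evidence for the seating.
- **Paint tin and spray bottle:** they did not shift within the measuring error.

**Pressing forces:** the first brush was pressed harder than needed, with 97 N measured at the wrist once it was home. The stopper peaked at about 70 N and the other brushes at 35–47 N. All are readings at the end of a move and are under the 120 N limit.

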